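Set the dish on its liner and lift the brown egg with tongs

TASK

Get the boiled egg ready to serve: first set the white rectangular dish squarely on its bamboo liner board and let go of it, then pick up the kitchen tongs, close them on the brown egg, lift it out of the egg board and finish while still holding it in the tongs, a few centimetres clear above the middle of the stacked dish and no more than a hand's width over it. Touch the brown egg only with the tongs, never with the gripper, and leave the white egg in its place and the canister, jar and butter dish where they stand.

Things in the scene. Friction and masses are not known exactly. Their poses are not given: they have to be found in the camera images.
- dish_center (a point): white porcelain rectangular dish, open on top, pale blue inside, 136 x 60 mm and 16 mm high, walls 4 mm with upright outer sides, floor 5 mm, 160 g, loose, lying flat on the counter. This point is its centre, half-way up (8 mm over its underside). Its x axis runs along the 136 mm length, y across the 60 mm width, z up. Taken across its width from above
- liner_top (a point): dark bamboo liner board for the dish, 142 x 66 mm and 8 mm thick, loose (about 150 g), lying flat on the counter. This point is the centre of its top face, 8 mm over the counter. x along the 142 mm length, y across the 66 mm width, z up. Squarely stacked, the dish lies flat with 3 mm of liner showing all round, either way round
- eggboard_top (a point): light bamboo egg board, fixed to the counter, 80 (x) x 180 (y) x 24 mm high, with two round holes of 31 mm at 44 mm either side of its middle along y. This point is the centre of its top face. x across the board, y along its length, z up. An egg sits upright in each hole, blunt end down; brown and white may be in either hole
- brown_egg_center (a point): brown boiled egg, 57 mm high and 44 mm across at its widest, 58 g, standing loose in a hole of the egg board. This point lies on its axis at its widest level, 22 mm over its blunt lower end; in the board it stands about 16 mm over the board's top
- white_egg_center (a point): white egg of the same size and seat, to be left in its hole. The point lies at its widest level, 22 mm over its blunt end
- spoonrest: light bamboo spoon rest, a flat slab 250 x 108 mm with round ends, 8 mm high, no rim, fixed to the counter; the tongs lie on it, heads towards its +x end. Origin at the centre of its underside, x along its length
- tongs_grip (a point): chrome kitchen tongs, 20 mm high, 85 g, lying on their side on the spoon rest, so the arms close sideways, level. Point between the two teal thumb pads, where they balance, half-way up (10 mm over their underside), 90 mm ahead of the hinge. x from hinge to heads, y across (line of closing), z up. Pads 50 mm along x, 20 mm high, outer faces about 60 mm apart when open, 44 mm when closed on an egg
- tongs_mouth (a point): place between the tongs' two teal concave heads where an egg is held: on their middle line, 87 mm ahead of the grip point along x, same height, same axes. Heads 32 mm long, 16 mm high (8 mm above and below this level); when open their inner faces are 68 mm apart at the narrowest and they are about 95 mm wide over all
- tong_left (a joint): closing angle of the tongs' left arm in rad: 0 open, about 0.1 closed on an egg, 0.17 shut; the right arm moves equally the other way. A spring keeps them open: each thumb pad needs about 3 N to start and 5 N at the egg's width; the heads move in twice as far as the pads
- canister: open white plastic canister, 104 mm across and 128 mm high, with a chrome spring clip on its rim up to 160 mm; loose, to be left alone. Origin at the centre of its underside
- jar: glass mason jar with a steel twist cap, 78 mm across and 131 mm high; loose, to be left alone. Origin at the centre of its underside
- butterdish: lidded white butter dish, 100 x 180 mm (x, y) and 82 mm high; loose, to be left alone. Origin at the centre of its underside

How it is judged:
On the way, in this order (a step that is already met when the one before it is completed fails the run):
1. the dish lies squarely on its liner and is let go (horizontal distance between dish_center and liner_top below 0.008 m and angle between the x axis of dish_center and the x axis of liner_top, either way round below 0.1 rad and z of dish_center in the frame of liner_top between 0.005 and 0.011 m and contact force between the fingers and dish below 0.1 N), for 0.3 s.
2. the brown egg is lifted out of the egg board between both heads of the tongs (contact force between each of tong_left, tong_right and brown_egg above 0.4 N and z of brown_egg_center in the frame of eggboard_top above 0.03 m and contact force between eggboard and brown_egg below 0.1 N), for 0.2 s.
At the end, for the whole second after the job is handed in: Dish flat on the liner, centres within 8 mm, edges within 0.1 rad; the gripper holds the tongs, whose two heads press the brown egg; the egg is still, within 35 mm of the dish's middle, its widest level 45 to 160 mm above the dish's mid height; egg and tongs clear of the dish (horizontal distance between dish_center and liner_top below 0.008 m and angle between the x axis of dish_center and the x axis of liner_top, either way round below 0.1 rad and z of dish_center in the frame of liner_top between 0.005 and 0.011 m and height (world z) of liner_top below 0.012 m and horizontal distance between brown_egg_center and dish_center below 0.035 m and z of brown_egg_center in the frame of dish_center between 0.045 and 0.16 m and contact force between each of tong_left, tong_right and brown_egg above 0.4 N and contact force between the fingers and tongs above 1 N and contact force between each of dish, the arm and brown_egg below 0.1 N and contact force between dish and tongs below 0.1 N and height (world z) of tongs_grip above 0.035 m and linear speed of brown_egg below 0.05 m/s); the arm keeps its last pose, push and grip.
It fails at once if the gripper touches the brown egg (contact force between any of the fingers, the arm and brown_egg above 0.3 N).
It fails at once if the white egg is disturbed in its hole (more than 12 mm) (distance of white_egg_center from where it was at the start of the episode above 0.012 m).
It fails at once if the canister is moved more than 15 mm (distance of canister from where it was at the start of the episode above 0.015 m).
It fails at once if the jar is moved more than 15 mm (distance of jar from where it was at the start of the episode above 0.015 m).
It fails at once if the butter dish is moved more than 15 mm (distance of butterdish from where it was at the start of the episode above 0.015 m).
It also fails if it takes over 58 s, if anything falls off the work surface, if the arm or the gripper's body presses on something with over 40 N, if the wrist force passes 120 N, or if a joint passes its speed limit or range.

ROBOT

A 6-joint arm with a two-finger parallel gripper is mounted at the origin on the work surface. World frame = base frame: x ahead of the robot, y to its left, z up, the work surface at z = 0. Lengths are in m, angles in rad, forces in N, time in s.
With the tool pointing down it reaches from about 0.35 to 0.975 m from the base axis. Payload 4.9 kg.
Tool frame: the origin (TCP) lies at the very end of the fingers, on their centre line; the grasp point (between the pads) lies 19 mm behind it (ctrl.grasp_offset is the distance from the TCP to the grasp point, in m); y points along the fingers, z is the direction in which the jaws open and shut, and the axes are right-handed (so a half turn about y gives the same grasp; the last joint's range is limited). The gripper opens to 85 mm and grips with 20 to 120 N. Pads are 22 mm wide; open, the fingers measure 114 mm over their backs; the gripper's body (76 mm by 85 mm) begins 54 mm behind the grasp point. The pads swing forward as they close: fully open they stand 13 mm farther back than shut.
Start: joints at [-1.446, 0.053, 1.613, -0, 1.476, -0.119], TCP at [0.151, -0.606, 0.231] pointing down, gripper open.
Joint ranges: [-3.01, 3.01], [-1.01, 2.22], [0.06, 2.58], [-1.02, 4.17], [0.09, 2.62], [-3.14, 3.14]. Speed limits (rad/s): [2.57, 2.57, 3.14, 3.14, 3.14, 3.14].

INTERFACE

Orientations are given as a rotation vector (axis times angle).
In Python, from station import ctrl, eyes, finish_job, find_in, regions_of, pinpoint gives the robot as it stands.
- The arm moves only by the tool play_rows, never from a script. Its argument "moves" is a list of rows, each an object of numbers: "x", "y", "z": the shift along the world's x, y, z in cm; "turn": the turn about the world's z in degrees; "jaw": the finger opening in cm, from 0 to 8.54. A call has 1 to 8 rows; each row shifts and turns the commanded pose from where the row before left it; what a row does not reach is not made up. A row lasts 1/12 s, in which the tool goes at most 41.7 mm and 7.16 degrees, less where a joint would pass 70% of its speed; a pose out of reach is approached as far as the arm can. A call is refused whole if a number of a shift passes 4.17 or a number of a turn 7.16, either way. A call with a gripper value outside its range is refused whole. The fingers move at their own pace and stop on an object; "squeeze" is the grip in N (left out, the last holds). Time passes only in rows, so rows that do not move let the fingers close. It gives the time, the measured TCP pose, the force and the opening at its end, in the units of the state.
- ctrl.get_obs(): the state, without advancing time (a new reading comes with each control period).
- eyes.get_image(name): name is "side" or "top" or "wrist"; returns a dict with "img" (384x512x3 uint8, red, green, blue), "camera_matrix" (3x3 intrinsics, pixels), "cam_to_world" (4x4, takes a point from camera to world coordinates). Camera axes: x right, y up, looking along -z (the intrinsics and any distortion apply to the point x, -y, -z); pixel columns grow to the right and rows downward; lengths in m; the calibration is good to about 2 mm. A picture is of the moment at which its call begins. There is no depth.
- finish_job(): hands the job in, once; it reports no verdict.
Trained networks look in the newest picture that a camera, given by its name, has taken for a name from the list of things; names that differ only in an ending like _2 or _b are one class to them, and where a whole thing is asked for, a point or a joint stands for the part that bears it (a point fixed in the world has none). Each returns a list of dicts, best first, with "score" (0 to 1); they miss things now and then, are a little off and sometimes report something else, mostly with a low value. They report only what shows in the picture. A call takes as long as a camera call.
- find_in(camera, query): "point" ([column, row] in pixels, amid what is visible of it).
- regions_of(camera, query): "pixels" (384x512 bool, what is visible of it) and "point" ([column, row] in pixels, amid what is visible of it).
- pinpoint(camera, query): "point" ([column, row] in pixels: a listed point, or the origin of a listed thing).
The state is a dict: "t": time; "q": joint angles; "dq": joint speeds; "effort": joint torques, N m; "tool_pos": TCP position; "tool_rot": TCP orientation; "contact_force": force on the tool from outside, world axes, zero at the start; "wrist_torque": the same for the moment, N m; "opening": finger opening in m.
Only numpy, scipy, OpenCV 4.12 (cv2) and the standard library are available. Lean on these libraries where they do the work, as an engineer would, in place of code of your own. Each camera call takes 0.05 s, during which the arm holds its last target.

## Working session

There is one attempt and no reset: what is moved stays moved. The work goes in short steps, Python scripts to look and compute and a tool call to move; the robot and the scene stay as the last step left them, time stands still between calls to the robot, and variables do not carry over. Pictures are saved under pics/ and viewed, and the job is handed in when it is done.

Besides the shell and the picture viewer there is one more tool, called after "Call:" in YAML: its name, and indented under it one key for each argument. play_rows: Moves the arm, as the interface text tells. Its arguments: {"type":"object","properties":{"moves":{"type":"array"},"squeeze":{"type":"number"}},"required":["moves"]}

```bash
mkdir -p pics
cat > h.py <<'E'
import numpy as np, cv2
from station import ctrl, eyes, finish_job, find_in, regions_of, pinpoint
def cam(n): return eyes.get_image(n)
def save(d,f): cv2.imwrite('pics/'+f, cv2.cvtColor(d['img'],cv2.COLOR_RGB2BGR))
def ray(d,p):
    K=np.array(d['camera_matrix']);T=np.array(d['cam_to_world'])
    v=np.array([(p[0]-K[0,2])/K[0,0],-(p[1]-K[1,2])/K[1,1],-1.]); return T[:3,3],T[:3,:3]@v
def atz(d,p,z):
    o,v=ray(d,p); return o+v*(z-o[2])/v[2]
def proj(d,P):
    K=np.array(d['camera_matrix']);T=np.array(d['cam_to_world'])
    c=T[:3,:3].T@(np.array(P)-T[:3,3]); return np.array([K[0,2]+K[0,0]*c[0]/-c[2],K[1,2]-K[1,1]*c[1]/-c[2]])
E
python3 - <<'E'
from h import *
np.set_printoptions(precision=4,suppress=True)
D={n:cam(n) for n in ('side','top','wrist')}
for n in D: save(D[n],n+'0.png'); print(n,D[n].keys(),np.array(D[n]['camera_matrix'])[0],np.array(D[n]['cam_to_world'])[:3,3])
for q,z in dict(dish_center=.008,liner_top=.008,eggboard_top=.024,brown_egg_center=.04,white_egg_center=.04,tongs_grip=.018,tongs_mouth=.018,spoonrest=0,canister=0,jar=0,butterdish=0).items():
  for n in ('top','side'):
    for r in pinpoint(n,q)[:1]:
      print(q,n,r['score'],r['point'],atz(D[n],r['point'],z))
print(ctrl.get_obs(), ctrl.grasp_offset)
E
```

```text
side dict_keys(['img', 'camera_matrix', 'cam_to_world']) [400.6707   0.     255.0894] [0.4568 1.0005 0.6838]
top dict_keys(['img', 'camera_matrix', 'cam_to_world']) [437.9606   0.     249.9772] [ 0.4598 -0.025   1.0598]
wrist dict_keys(['img', 'camera_matrix', 'cam_to_world']) [270.5839   0.     260.7151] [ 0.214  -0.5901  0.3723]
dish_center top 0.93 [109.2, 231.0] [0.4942 0.326  0.008 ]
dish_center side 0.76 [267.8, 284.5] [0.4938 0.3178 0.008 ]
liner_top top 0.57 [187.7, 223.8] [0.5099 0.1373 0.008 ]
liner_top side 0.65 [267.1, 235.3] [0.5133 0.1317 0.008 ]
eggboard_top top 0.77 [265.8, 181.5] [ 0.6085 -0.0511  0.024 ]
eggboard_top side 0.57 [239.2, 192.1] [ 0.6192 -0.0528  0.024 ]
brown_egg_center top 0.82 [286.1, 183.9] [ 0.6    -0.0982  0.04  ]
brown_egg_center side 0.54 [245.6, 181.2] [ 0.6053 -0.0957  0.04  ]
white_egg_center top 0.62 [246.9, 181.3] [ 0.6071 -0.0062  0.04  ]
white_egg_center side 0.7 [233.1, 194.1] [ 0.6317 -0.013   0.04  ]
tongs_grip top 0.85 [371.8, 239.6] [ 0.4687 -0.2992  0.018 ]
tongs_grip side 0.72 [184.8, 211.8] [0.7601 0.0701 0.018 ]
tongs_mouth top 0
[... 329 characters left out ...]
0.3567  0.    ]
jar top 0.96 [226.4, 121.5] [0.7636 0.0445 0.    ]
jar side 0.75 [182.6, 208.8] [0.7791 0.0305 0.    ]
butterdish top 0.53 [188.1, 224.0] [0.5098 0.1375 0.    ]
butterdish side 0.72 [172.0, 270.6] [0.7317 0.2964 0.    ]
{'t': 1.25, 'q': array([-1.446 ,  0.0527,  1.6129,  0.    ,  1.476 , -0.119 ]), 'dq': array([ 0.0004,  0.0012, -0.0011,  0.0005, -0.0007, -0.0021]), 'effort': array([  0.0007, -39.3684, -37.0458,  -0.0001,   0.0007,  -0.    ]), 'tool_pos': array([ 0.1509, -0.6065,  0.2313]), 'tool_rot': array([-0.2563,  2.0918, -2.0918]), 'contact_force': array([-0.4501, -0.6172,  0.2585]), 'wrist_torque': array([0.0012, 0.0481, 0.0227]), 'opening': 0.08552523449174797} 0.0187
```

View pics/top0.png

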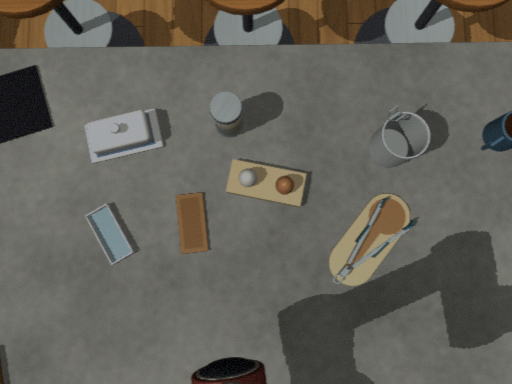

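View pics/side0.png

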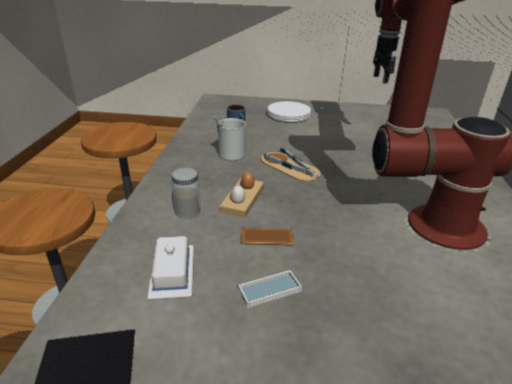

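View pics/wrist0.png

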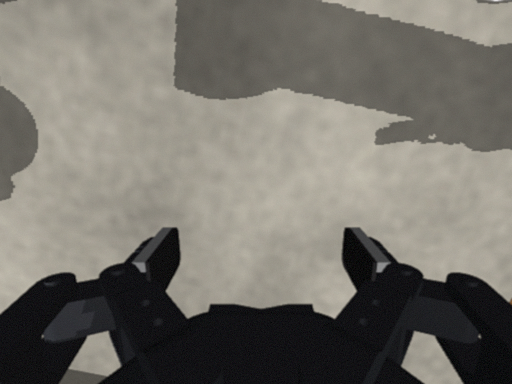

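Top view: the dish is at (109,233), the liner at (192,223), the egg board at (267,182) with the white egg left and the brown egg right. The tongs are at (372,240), heads to the upper right. Next I fit precise poses.

```bash
cat >> h.py <<'E'
def rectfit(d,mask,z):
    m=mask.astype(np.uint8); n,l,st,_=cv2.connectedComponentsWithStats(m); k=1+np.argmax(st[1:,4]); m=(l==k).astype(np.uint8)
    ys,xs=np.nonzero(m); P=np.array([atz(d,(x+0.,y+0.),z)[:2] for x,y in zip(xs,ys)],dtype=np.float32)
    return cv2.minAreaRect(P*1000), P.mean(0), len(xs)
E
python3 - <<'E'
from h import *
np.set_printoptions(precision=4,suppress=True)
for n in ('top','side'):
  d=cam(n)
  for q,z in dict(dish_center=.016,liner_top=.008,eggboard_top=.024,spoonrest=.008,tongs_grip=.018).items():
    for r in regions_of(n,q)[:1]:
      print(n,q,r['score'],r['point'],rectfit(d,r['pixels'],z))
      if n=='top':
        m=d['img'].copy(); m[r['pixels']]=(m[r['pixels']]//2+np.array([127,0,0])).astype(np.uint8); d.setdefault('o',d['img'].copy())[r['pixels']]=m[r['pixels']]
  if n=='top':
    o=d['o']; a=cv2.resize(o[170:290,60:260],None,fx=4,fy=4,interpolation=0); b=cv2.resize(d['img'][150:300,210:430],None,fx=3.6,fy=3.6,interpolation=cv2.INTER_CUBIC)
    save({'img':a},'ov.png'); save({'img':b},'tz.png')
  else:
    save({'img':cv2.resize(d['img'][100:230,210:340],None,fx=4.5,fy=4.5,interpolation=cv2.INTER_CUBIC)},'sz.png')
E
```

```text
top dish_center 0.65 [111.5, 230.7] (((487.910888671875, 324.30322265625), (142.48184204101562, 68.31159973144531), 29.577180862426758), array([0.4882, 0.3233], dtype=float32), 1622)
top liner_top 0.89 [188.9, 225.1] (((512.523193359375, 129.03285217285156), (140.11541748046875, 66.4266128540039), 6.239078044891357), array([0.5123, 0.1294], dtype=float32), 1568)
top eggboard_top 0.61 [263.1, 183.0] (((605.9306640625, -49.16423034667969), (180.3721923828125, 83.02688598632812), 78.1204605102539), array([ 0.6044, -0.0499], dtype=float32), 2027)
top spoonrest 0.68 [370.5, 236.6] (((460.52911376953125, -285.580078125), (108.18897247314453, 220.2556610107422), 52.29659652709961), array([ 0.4446, -0.2619], dtype=float32), 1887)
top tongs_grip 0.95 [363.9, 235.7] (((445.1419677734375, -306.84185791015625), (20.35830307006836, 214.91085815429688), 32.54667282104492), array([ 0.4434, -0.3041], dtype=float32), 477)
side dish_center 0.84 [266.8, 288.3] (((487.17437744140625, 333.7314453125), (142.7496795654297, 75.63523864746094), 30.63083839416504), array([0.488 , 0.3352], dtype=float32), 1430)
side liner_top 0.58 [269.0, 238.0] (((513.1698608398438, 133.75242614746094), (142.44664001464844, 70.80764770507812), 8.560799598693848), array([0.5124, 0.1349], dtype=float32), 832)
side eggboard_top 0.82 [245.5, 202.2] (((603.4765014648438, -36.175071716308594), (217.1200714111328, 91.96634674072266), 77.13098907470703), array([ 0.5993, -0.0082], dtype=float32), 726)
side spoonrest 0.83 [288.9, 168.0] (((476.90509033203125, -264.86688232421875), (122.938232421875, 237.79592895507812), 75.01139068603516), array([ 0.451 , -0.2513], dtype=float32), 459)
side tongs_grip 0.94 [293.7, 156.5] (((460.55560302734375, -297.5688171386719), (111.59916687011719, 221.1236114501953), 48.00936508178711), array([ 0.4664, -0.2959], dtype=float32), 505)
```

View pics/ov.png

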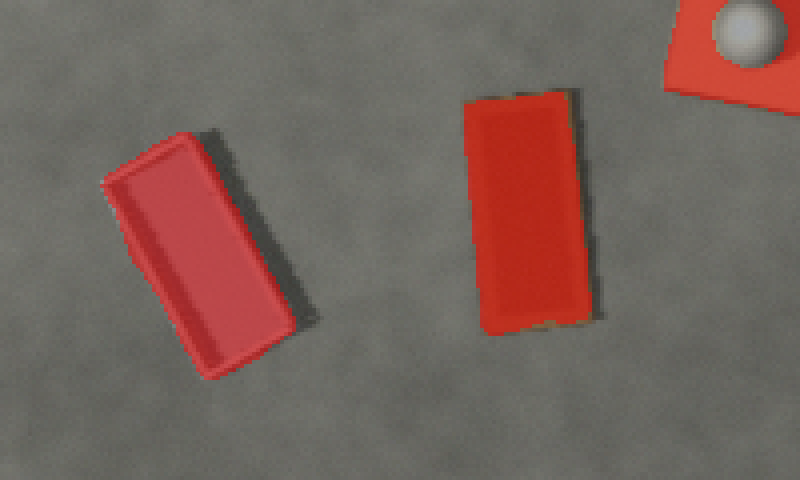

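View pics/tz.png

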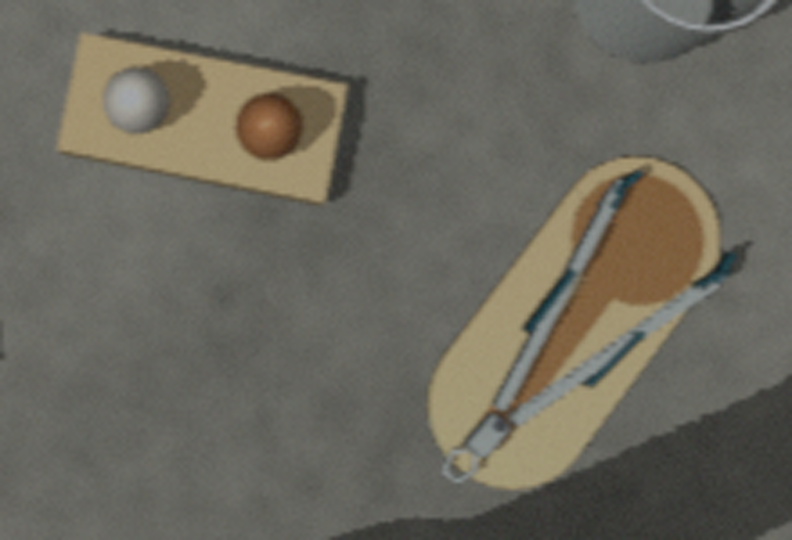

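View pics/sz.png

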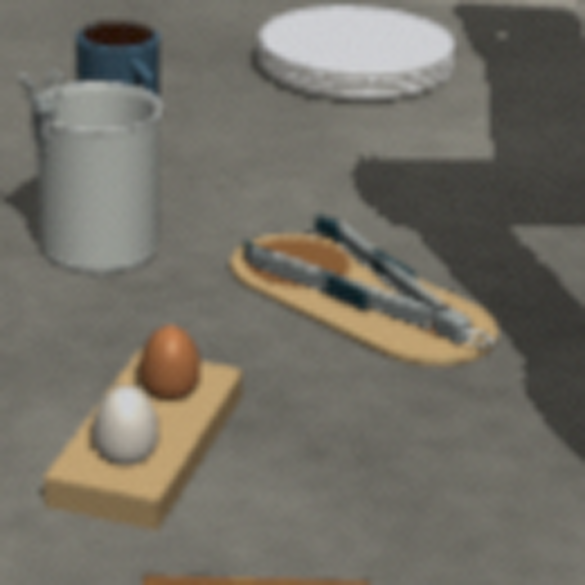

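```bash
cat >> h.py <<'E'
from scipy.optimize import minimize
def hullmask(d,P,S=4):
    p=np.array([proj(d,x) for x in P]); m=np.zeros((384*S,512*S),np.uint8)
    h=cv2.convexHull(((p+0.5)*S).astype(np.int32)); cv2.fillPoly(m,[h],1); return cv2.resize(m.astype(np.float32),(512,384),interpolation=cv2.INTER_AREA)
def box(x,y,a,L,W,z0,z1):
    c,s=np.cos(a),np.sin(a)
    return [(x+c*u*L/2-s*v*W/2,y+s*u*L/2+c*v*W/2,z) for u in(-1,1) for v in(-1,1) for z in(z0,z1)]
def fitbox(views,x0,L,W,z0,z1):
    def f(p):
        e=0
        for d,m in views:
            h=hullmask(d,box(p[0]/1000,p[1]/1000,np.radians(p[2]),L,W,z0,z1)); e+=np.abs(h-m).sum()/m.sum()
        return e
    r=minimize(f,x0,method='Nelder-Mead',options=dict(initial_simplex=[x0]+[list(np.array(x0)+np.eye(3)[i]*6) for i in range(3)],xatol=.05,fatol=1e-4))
    return r.x,r.fun
E
python3 - <<'E'
from h import *
np.set_printoptions(precision=4,suppress=True)
V={n:cam(n) for n in('top','side')}
for q,x0,dims in (('dish_center',[488,325,29],(.136,.06,0,.016)),('liner_top',[512,131,6],(.142,.066,0,.008)),('eggboard_top',[606,-48,-12],(.08,.18,0,.024))):
  ms={}
  for n in V:
    r=regions_of(n,q)
    if r: ms[n]=r[0]['pixels'].astype(np.float32)
  for n in ms: print(q,n,fitbox([(V[n],ms[n])],x0,*dims))
  print(q,'both',fitbox([(V[n],ms[n]) for n in ms],x0,*dims))
for q in('brown_egg_center','white_egg_center'):
  for n in V:
    r=regions_of(n,q)
    ys,xs=np.nonzero(r[0]['pixels']); print(q,n,r[0]['score'],len(xs),xs.min(),xs.max(),ys.min(),ys.max(),atz(V[n],(xs.mean(),ys.mean()),.043))
d=V['top']['img'].astype(int); hsv=cv2.cvtColor(V['top']['img'],cv2.COLOR_RGB2HSV)
teal=(hsv[...,0]>85)&(hsv[...,0]<110)&(hsv[...,1]>90); teal[:, :320]=0; teal[:,430:]=0; teal[:180]=0;teal[290:]=0
n,l,st,c=cv2.connectedComponentsWithStats(teal.astype(np.uint8))
for i in range(1,n):
  if st[i,4]>3: print(st[i],c[i],atz(V['top'],c[i],.02))
E
```

```text
dish_center top (array([487.9919, 325.4418,  30.2704]), np.float64(0.07126446813344955))
dish_center side (array([488.343 , 326.8533,  29.6656]), np.float64(0.037588026374578476))
dish_center both (array([488.3678, 326.2476,  30.0848]), np.float64(0.11213009059429169))
liner_top top (array([511.4216, 130.1139,   7.6586]), np.float64(0.07734628021717072))
liner_top side (array([513.9656, 127.418 ,   5.4197]), np.float64(0.06055363267660141))
liner_top both (array([513.8643, 128.6785,   6.335 ]), np.float64(0.15504249930381775))
eggboard_top top (array([607.2342, -48.576 , -11.6436]), np.float64(0.28320127725601196))
eggboard_top side (array([607.085 , -48.6724, -11.9878]), np.float64(0.47359272837638855))
eggboard_top both (array([607.479 , -48.8849, -11.7803]), np.float64(0.7570245862007141))
brown_egg_center top 0.56 268 275 293 176 193 [ 0.5977 -0.0929  0.043 ]
brown_egg_center side 0.73 159 242 254 173 188 [ 0.5978 -0.0969  0.043 ]
white_egg_center top 0.66 273 238 256 169 186 [ 0.6158 -0.0067  0.043 ]
white_egg_center side 0.67 207 231 245 186 202 [ 0.6169 -0.0098  0.043 ]
[382 198   6   6  10] [384.2 199.9] [ 0.5622 -0.3319  0.02  ]
[405 220   9   9  26] [409.8462 224.3462] [ 0.5038 -0.3896  0.02  ]
[357 226  12  16  26] [362.0385 233.5   ] [ 0.4832 -0.2764  0.02  ]
```

Run:
```python
from h import *
from scipy.spatial.transform import Rotation as R
np.set_printoptions(precision=4,suppress=True)
o=ctrl.get_obs(); M=R.from_rotvec(o['tool_rot']).as_matrix(); print(M)
d=cam('wrist'); T=np.array(d['cam_to_world']); print(M.T@(T[:3,3]-o['tool_pos'])); print(M.T@T[:3,:3]); print(proj(d,o['tool_pos']), proj(d,o['tool_pos']+M@[0,0,.0425]),proj(d,o['tool_pos']+M@[0,-.0187,.0425]),proj(d,o['tool_pos']+M@[0,-.013,.0425]))
t=cam('top')
for a in [(363.05,233.3),(380.3,249.4),(346,271)]: print(atz(t,a,.02))
```

```text
[[-0.9704 -0.      0.2414]
 [-0.2414  0.     -0.9704]
 [ 0.     -1.     -0.    ]]
[-0.0651 -0.1422 -0.0004]
[[ 0.0016 -0.9655 -0.2603]
 [-0.0001  0.2603 -0.9655]
 [ 1.      0.0015  0.0003]]
[261.5012 232.0108] [336.0761 231.9005] [346.0738 247.5793] [342.7563 242.3768]
[ 0.4836 -0.2788  0.02  ]
[ 0.4457 -0.3176  0.02  ]
[ 0.3964 -0.2357  0.02  ]
```

Run:
```python
from h import *
from scipy.spatial.transform import Rotation as R
np.set_printoptions(precision=1,suppress=True)
o=ctrl.get_obs(); M=R.from_rotvec(o['tool_rot']).as_matrix()
d=cam('wrist')
for x in(-.011,.011):
  for dep in (0,.006,.013,.038,.051): print(x,dep,proj(d,o['tool_pos']+M@[x,-dep,.0427]))
save({'img':cv2.resize(d['img'][210:330,320:440],None,fx=5,fy=5,interpolation=0)},'wf.png')
```

```text
-0.011 0 [337.9 213.8]
-0.011 0.006 [340.9 217.8]
-0.011 0.013 [344.8 222.8]
-0.011 0.038 [362.6 245.8]
-0.011 0.051 [375.1 262.1]
0.011 0 [335.1 249.4]
0.011 0.006 [338.  254.6]
0.011 0.013 [341.6 261.2]
0.011 0.038 [357.8 290.8]
0.011 0.051 [369.1 311.4]
```

View pics/wf.png

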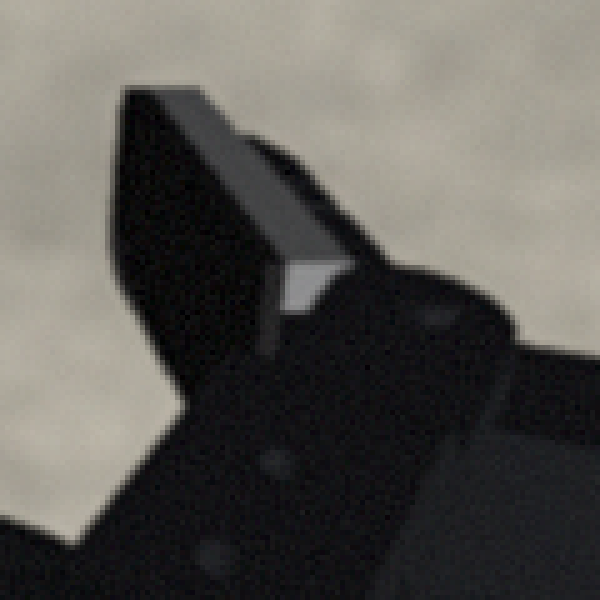

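Call:
play_rows:
  moves:
    - {"x": 2.9,"y": 2.9,"turn": -7}
    - {"x": 2.9,"y": 2.9,"turn": -7}
    - {"x": 2.9,"y": 2.9,"turn": -7}
    - {"x": 2.9,"y": 2.9,"turn": -7}
    - {"x": 2.9,"y": 2.9,"turn": -7}
    - {"x": 2.9,"y": 2.9,"turn": -7}
    - {"x": 2.9,"y": 2.9,"turn": -7}
    - {"x": 2.9,"y": 2.9,"turn": -7}

```text
invalid input
```

Call:
play_rows:
  moves:
    - {"x": 2.7,"y": 2.4}
    - {"x": 2.7,"y": 2.4}
    - {"x": 2.7,"y": 2.4}
    - {}

```text
invalid input
```

Run:
```python
from h import *
np.set_printoptions(precision=4,suppress=True)
d=cam('wrist'); save(d,'w1.png')
for q in('tongs_grip','tongs_mouth','spoonrest'):
  for r in pinpoint('wrist',q)[:2]: print(q,r,atz(d,r['point'],.018))
```

```text
(no output)
```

View pics/w1.png

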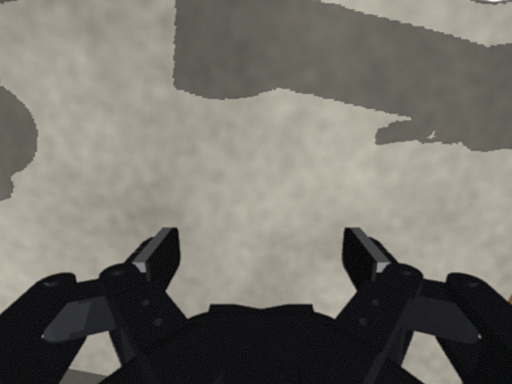

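The wrist view hasn't changed because the moves were refused. I'll retry with every key given.

Call:
play_rows:
  moves:
    - {"x": 2.9,"y": 2.9,"z": 0,"turn": -7,"jaw": 8.5}
    - {"x": 2.9,"y": 2.9,"z": 0,"turn": -7,"jaw": 8.5}
    - {"x": 2.9,"y": 2.9,"z": 0,"turn": -7,"jaw": 8.5}
    - {"x": 2.9,"y": 2.9,"z": 0,"turn": -7,"jaw": 8.5}
    - {"x": 2.9,"y": 2.9,"z": 0,"turn": -7,"jaw": 8.5}
    - {"x": 2.9,"y": 2.9,"z": 0,"turn": -7,"jaw": 8.5}
    - {"x": 2.9,"y": 2.9,"z": 0,"turn": -7,"jaw": 8.5}
    - {"x": 2.9,"y": 2.9,"z": 0,"turn": -7,"jaw": 8.5}
  squeeze: 40

```text
t: 3.47
tool_pos: [0.3764, -0.3811, 0.2316]
tool_rot: [-0.668, -1.812, 1.812]
contact_force: [0.9, -0.4, 0.2]
opening: 0.0846
```

Call:
play_rows:
  moves:
    - {"x": 2.7,"y": 2.4,"z": 0,"turn": 0,"jaw": 8.5}
    - {"x": 2.7,"y": 2.4,"z": 0,"turn": 0,"jaw": 8.5}
    - {"x": 2.7,"y": 2.4,"z": 0,"turn": 0,"jaw": 8.5}
    - {"x": 0,"y": 0,"z": 0,"turn": 0,"jaw": 8.5}
    - {"x": 0,"y": 0,"z": 0,"turn": 0,"jaw": 8.5}

```text
t: 3.88
tool_pos: [0.4572, -0.3094, 0.2314]
tool_rot: [-0.66, -1.817, 1.818]
contact_force: [-0.8, -0.8, -0.0]
opening: 0.0852
```

Run:
```python
from h import *
np.set_printoptions(precision=4,suppress=True)
d=cam('wrist'); save(d,'w2.png')
for q in('tongs_grip','tongs_mouth','spoonrest'):
  for r in pinpoint('wrist',q)[:2]: print(q,r,atz(d,r['point'],.018))
```

```text
tongs_grip {'point': [251.7, 163.3], 'score': 0.95} [ 0.4658 -0.3015  0.018 ]
tongs_grip {'point': [57.8, 191.0], 'score': 0.37} [ 0.6069 -0.0739  0.018 ]
spoonrest {'point': [246.8, 162.9], 'score': 0.67} [ 0.4704 -0.2968  0.018 ]
```

View pics/w2.png

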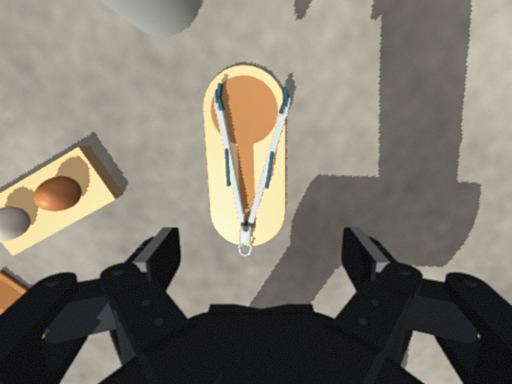

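The wrist view shows the tongs upright in the picture: pads at (228,168) and (270,169), heads at (219,97) and (286,99), hinge at (246,226).

Run:
```python
from h import *
np.set_printoptions(precision=4,suppress=True)
d=cam('wrist')
hsv=cv2.cvtColor(d['img'],cv2.COLOR_RGB2HSV)
t=((hsv[...,0]>85)&(hsv[...,0]<110)&(hsv[...,1]>90)).astype(np.uint8); t[:70]=0;t[200:]=0;t[:,:200]=0;t[:,300:]=0
n,l,st,c=cv2.connectedComponentsWithStats(t)
for i in range(1,n):
  if st[i,4]>5: print(st[i],c[i],atz(d,c[i],.018),atz(d,c[i],.026))
P=lambda p,z:atz(d,p,z)[:2]
h=P((246,226),.024); L=P((228,168),.02);R=P((270,169),.02); A=P((219,97),.02);B=P((285.5,99),.02)
print(h,L,R,A,B,np.linalg.norm(L-R),np.linalg.norm(A-B))
for m in((L+R)/2,(A+B)/2): print(m,np.linalg.norm(m-h),np.degrees(np.arctan2(*(m-h)[::-1])))
u=(A+B)/2-(L+R)/2; print(np.degrees(np.arctan2(u[1],u[0])),np.degrees(np.arctan2(*(A-B)[::-1]))-90)
save({'img':cv2.resize(d['img'][70:260,180:320],None,fx=3.15,fy=3.15,interpolation=cv2.INTER_CUBIC)},'w2z.png')
```

```text
[213  85   8  25 102] [216.4608  96.9804] [ 0.556  -0.3249  0.018 ] [ 0.5549 -0.3255  0.026 ]
[278  88   8  25  74] [282.      98.8784] [ 0.5013 -0.3859  0.018 ] [ 0.5014 -0.3851  0.026 ]
[224 150   4  36  53] [225.1509 168.1132] [ 0.4821 -0.2723  0.018 ] [ 0.4826 -0.2742  0.026 ]
[264 152   7  36  68] [267.1176 169.6029] [ 0.4443 -0.3138  0.018 ] [ 0.4457 -0.3147  0.026 ]
[ 0.4031 -0.2407] [ 0.4799 -0.2758] [ 0.4428 -0.3174] [ 0.5537 -0.3274] [ 0.4984 -0.3889] 0.05580161858696993 0.08267650821552494
[ 0.4614 -0.2966] 0.08076025326483252 -43.81708552476201
[ 0.526  -0.3582] 0.17005028661937516 -43.6862399116033
-43.5678943883123 -41.94855568607526
```

View pics/w2z.png

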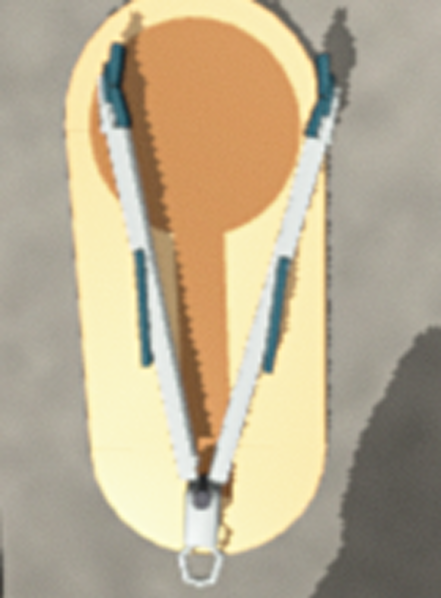

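Call:
play_rows:
  moves:
    - {"x": 0.2,"y": 3.9,"z": 0,"turn": 7,"jaw": 8.5}
    - {"x": 0.2,"y": 3.9,"z": 0,"turn": 7,"jaw": 8.5}
    - {"x": 0.2,"y": 3.9,"z": 0,"turn": 7,"jaw": 8.5}
    - {"x": 0.2,"y": 3.9,"z": 0,"turn": 7,"jaw": 8.5}
    - {"x": 0.2,"y": 3.9,"z": 0,"turn": 7,"jaw": 8.5}
    - {"x": 0.2,"y": 3.9,"z": 0,"turn": 7,"jaw": 8.5}
    - {"x": 0.2,"y": 3.9,"z": 0,"turn": 7,"jaw": 8.5}
    - {"x": 0.2,"y": 3.9,"z": 0,"turn": 0,"jaw": 8.5}

```text
t: 4.8
tool_pos: [0.4719, 0.0021, 0.2316]
tool_rot: [-0.167, 2.139, -2.14]
contact_force: [1.6, -0.1, 0.5]
opening: 0.0849
```

Call:
play_rows:
  moves:
    - {"x": 0,"y": 3.9,"z": 0,"turn": 7,"jaw": 8.5}
    - {"x": 0,"y": 3.9,"z": 0,"turn": 7,"jaw": 8.5}
    - {"x": 0,"y": 3.9,"z": 0,"turn": 7,"jaw": 8.5}
    - {"x": 0,"y": 3.9,"z": 0,"turn": 2,"jaw": 8.5}
    - {"x": 0,"y": 3.9,"z": 0,"turn": 0,"jaw": 8.5}
    - {"x": 0,"y": 3.9,"z": 0,"turn": 0,"jaw": 8.5}
    - {"x": 0,"y": 0,"z": 0,"turn": 0,"jaw": 8.5}
    - {"x": 0,"y": 0,"z": 0,"turn": 0,"jaw": 8.5}

```text
t: 5.47
tool_pos: [0.4723, 0.2361, 0.2312]
tool_rot: [-0.547, 1.905, -1.906]
contact_force: [-0.4, -0.6, -0.2]
opening: 0.0846
```

Run:
```python
from h import *
from scipy.spatial.transform import Rotation as R
np.set_printoptions(precision=4,suppress=True)
o=ctrl.get_obs(); M=R.from_rotvec(o['tool_rot']).as_matrix(); print(o['tool_pos'],np.degrees(np.arctan2(M[1,2],M[0,2])),M[2])
d=cam('wrist'); save(d,'w3.png')
for q,x0,dims in (('dish_center',[488,325,29],(.136,.06,0,.016)),('liner_top',[512,129,6],(.142,.066,0,.008))):
  print(q,pinpoint('wrist',q)[:1])
  r=regions_of('wrist',q)
  if r: print(r[0]['score'],fitbox([(d,r[0]['pixels'].astype(np.float32))],x0,*dims))
```

```text
[0.4723 0.2361 0.2312] -58.01414029730669 [ 0.0005 -1.      0.0002]
dish_center [{'point': [210.1, 115.7], 'score': 0.89}]
0.65 (array([487.0651, 327.0597,  29.9823]), np.float64(0.034078821539878845))
liner_top [{'point': [343.8, 181.8], 'score': 0.72}]
0.63 (array([511.7909, 131.8683,   5.9661]), np.float64(0.035273827612400055))
```

View pics/w3.png

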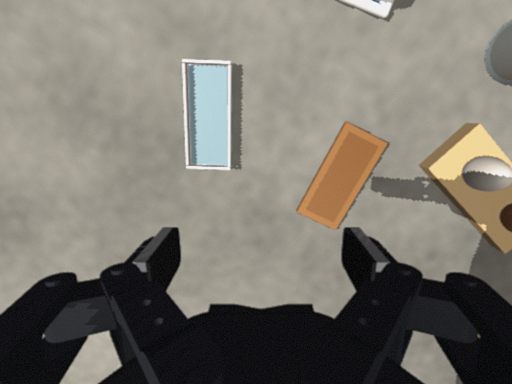

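Call:
play_rows:
  moves:
    - {"x": 0.38,"y": 2.26,"z": -3.3,"turn": -2,"jaw": 8.54}
    - {"x": 0.38,"y": 2.26,"z": -3.3,"turn": 0,"jaw": 8.54}
    - {"x": 0.38,"y": 2.26,"z": -3.3,"turn": 0,"jaw": 8.54}
    - {"x": 0.38,"y": 2.26,"z": -3.3,"turn": 0,"jaw": 8.54}
    - {"x": 0,"y": 0,"z": -3,"turn": 0,"jaw": 8.54}
    - {"x": 0,"y": 0,"z": -2,"turn": 0,"jaw": 8.54}
    - {"x": 0,"y": 0,"z": 0,"turn": 0,"jaw": 8.54}
    - {"x": 0,"y": 0,"z": 0,"turn": 0,"jaw": 8.54}

```text
t: 6.38
tool_pos: [0.487, 0.3244, 0.0483]
tool_rot: [-0.516, 1.93, -1.931]
contact_force: [-0.3, -0.2, 0.2]
opening: 0.0854
```

Run:
```python
from h import *
from scipy.spatial.transform import Rotation as R
np.set_printoptions(precision=4,suppress=True)
o=ctrl.get_obs(); M=R.from_rotvec(o['tool_rot']).as_matrix(); print(o['tool_pos'],np.degrees(np.arctan2(M[1,2],M[0,2])),M[2])
d=cam('wrist'); save(d,'w4.png'); d=cam('side'); save({'img':cv2.resize(d['img'][200:340,190:350],None,fx=4,fy=4,interpolation=cv2.INTER_CUBIC)},'s4.png')
```

```text
[0.487  0.3244 0.0483] -60.21476829932533 [ 0.0028 -1.     -0.0001]
```

View pics/w4.png

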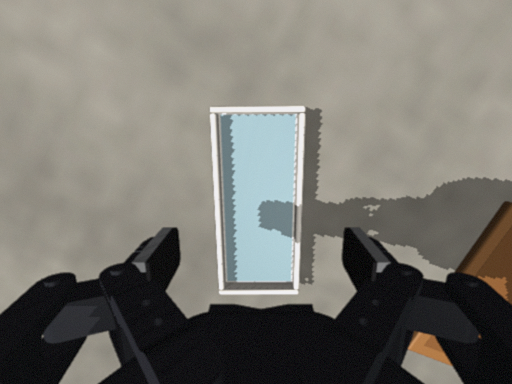

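View pics/s4.png

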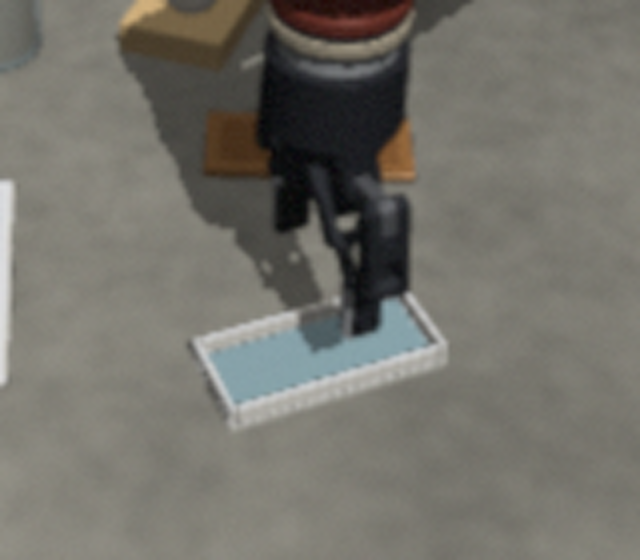

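The dish lies between the fingers, image centre about (258,200) in the wrist view. I'll refine the fit up close.

Run:
```python
from h import *
from scipy.spatial.transform import Rotation as R
np.set_printoptions(precision=4,suppress=True)
d=cam('wrist')
o=ctrl.get_obs(); M=R.from_rotvec(o['tool_rot']).as_matrix(); print(o['tool_pos'])
r=regions_of('wrist','dish_center'); f=fitbox([(d,r[0]['pixels'].astype(np.float32))],[488,326,30],.136,.06,0,.016); print(r[0]['score'],f)
print('lateral (tool z), along:', M.T@(np.append(f[0][:2]/1000,.008)-o['tool_pos']))
```

```text
[0.4894 0.326  0.052 ]Traceback (most recent call last):
  File "<stdin>", line 6, in <module>
IndexError: list index out of range
```

Run:
```python
from h import *
from scipy.spatial.transform import Rotation as R
np.set_printoptions(precision=4,suppress=True)
for i in range(3):
  d=cam('wrist'); o=ctrl.get_obs(); print(o['tool_pos'],o['q'],np.array(d['cam_to_world'])[:3,3])
M=R.from_rotvec(o['tool_rot']).as_matrix()
r=regions_of('wrist','dish_center'); print([(x['score'],x['pixels'].sum()) for x in r])
for n in('top','side'):
  e=cam(n); r=regions_of(n,'dish_center'); print(n,[(x['score'],x['pixels'].sum()) for x in r][:2])
# manual corners of top rim outer
C=[(210,107),(305,107),(298,293),(219,293)]
W=[atz(d,c,.016) for c in C]; c=np.mean(W,0); print(c, M.T@(c-o['tool_pos']))
print(np.degrees(np.arctan2(*((W[0]+W[1]-W[2]-W[3])[:2][::-1]))), [np.linalg.norm(W[i]-W[i-1]) for i in range(4)])
```

```text
[0.4891 0.3262 0.0519] [0.4615 0.14   1.8368 0.     1.1605 1.5116] [0.5452 0.3586 0.1946]
[0.4889 0.3261 0.0516] [0.4616 0.1403 1.8372 0.     1.1604 1.5116] [0.545  0.3587 0.1943]
[0.4886 0.3261 0.0511] [0.4619 0.1407 1.8375 0.     1.1603 1.5116] [0.5448 0.3587 0.1939]
[(0.58, np.int64(15661))]
top [(0.67, np.int64(998)), (0.57, np.int64(331))]
side [(0.69, np.int64(1222))]
[0.4891 0.329  0.016 ] [-0.0018  0.0351 -0.0023]
29.90419672064655 [np.float64(0.13561235063320293), np.float64(0.05995154548157926), np.float64(0.13561025716063393), np.float64(0.0600180645295209)]
```

Call:
play_rows:
  moves:
    - {"x": 0.0,"y": 0.2,"z": -2.0,"turn": 0,"jaw": 8.54}
    - {"x": 0,"y": 0,"z": -1.6,"turn": 0,"jaw": 8.54}
    - {"x": 0,"y": 0,"z": -0.6,"turn": 0,"jaw": 8.54}
    - {"x": 0,"y": 0,"z": -0.5,"turn": 0,"jaw": 8.54}
    - {"x": 0,"y": 0,"z": 0,"turn": 0,"jaw": 8.54}
    - {"x": 0,"y": 0,"z": 0,"turn": 0,"jaw": 8.54}

```text
t: 7.48
tool_pos: [0.4878, 0.3279, 0.0027]
tool_rot: [-0.514, 1.928, -1.928]
contact_force: [0.3, 0.2, 0.5]
opening: 0.0853
```

Run:
```python
from h import *
np.set_printoptions(precision=4,suppress=True)
for i in range(2):
  d=cam('wrist'); o=ctrl.get_obs(); print(o['tool_pos'],o['contact_force'])
save(d,'w5.png')
d=cam('side'); save({'img':cv2.resize(d['img'][200:340,190:350],None,fx=4,fy=4,interpolation=cv2.INTER_CUBIC)},'s5.png')
```

```text
[0.4881 0.3281 0.0031] [ 0.0604 -0.6214  0.4213]
[0.4883 0.3282 0.0034] [-0.4722  0.0463  0.4865]
```

View pics/w5.png

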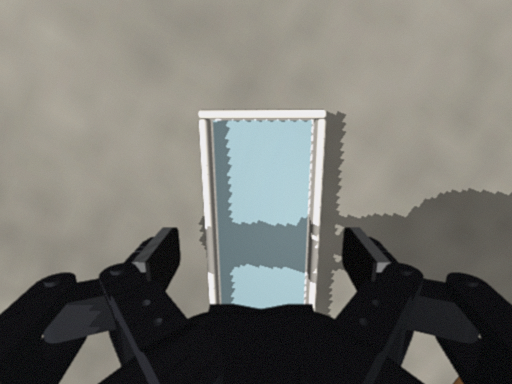

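View pics/s5.png

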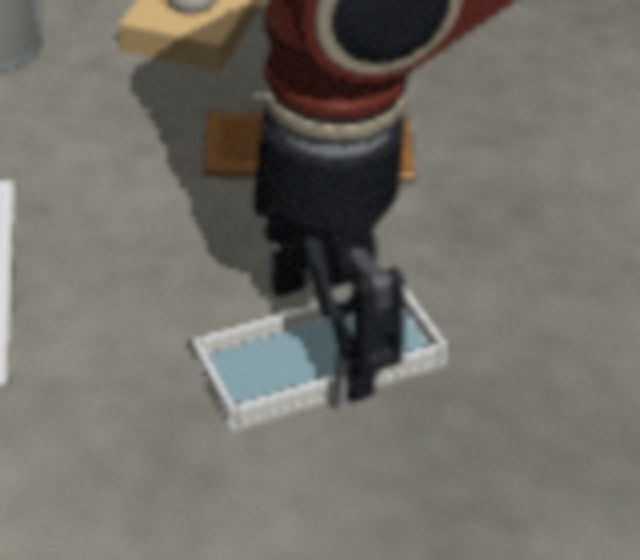

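The dish is centred between the fingers at about (262,210). I'll go down another 3 mm and close.

Call:
play_rows:
  moves:
    - {"x": 0,"y": 0,"z": -0.3,"turn": 0,"jaw": 7.5}
    - {"x": 0,"y": 0,"z": 0,"turn": 0,"jaw": 6.5}
    - {"x": 0,"y": 0,"z": 0,"turn": 0,"jaw": 5.8}
    - {"x": 0,"y": 0,"z": 0,"turn": 0,"jaw": 5.5}
    - {"x": 0,"y": 0,"z": 0,"turn": 0,"jaw": 5.0}
    - {"x": 0,"y": 0,"z": 0,"turn": 0,"jaw": 5.0}
    - {"x": 0,"y": 0,"z": 0,"turn": 0,"jaw": 5.0}
  squeeze: 40

```text
t: 8.22
tool_pos: [0.4877, 0.3279, -0.0003]
tool_rot: [-0.514, 1.928, -1.928]
contact_force: [-0.6, 0.2, 2.6]
opening: 0.0588
```

Run:
```python
from h import *
np.set_printoptions(precision=4,suppress=True)
d=cam('wrist'); o=ctrl.get_obs(); print(o['tool_pos'],o['contact_force'],o['opening'])
save(d,'w6.png')
d=cam('side'); save({'img':cv2.resize(d['img'][200:340,190:350],None,fx=4,fy=4,interpolation=cv2.INTER_CUBIC)},'s6.png')
```

```text
[ 0.4878  0.3279 -0.0003] [-0.9882 -0.7429  2.5059] 0.05878970926510026
```

View pics/w6.png

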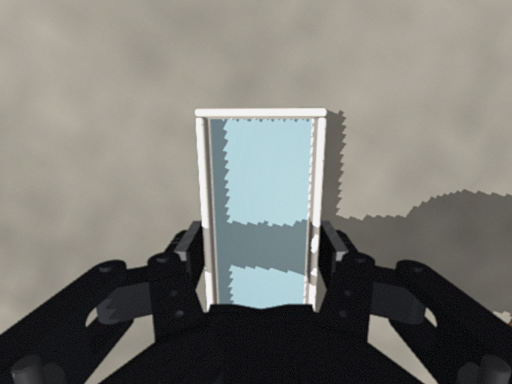

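View pics/s6.png

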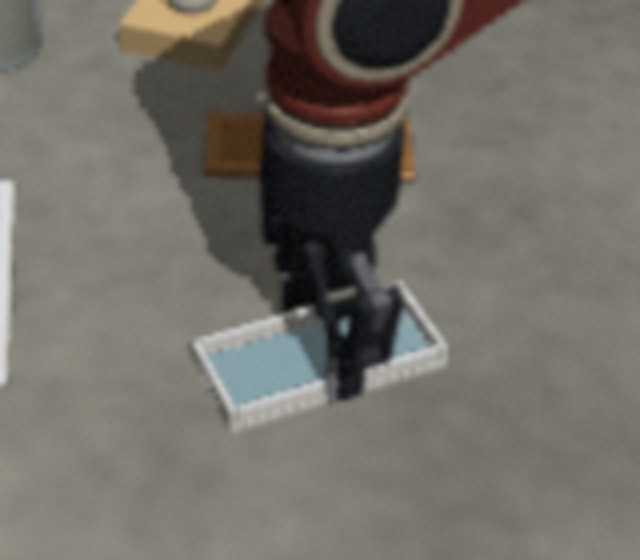

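Run:
```python
from h import *
from scipy.spatial.transform import Rotation as R
np.set_printoptions(precision=4,suppress=True)
d=cam('wrist'); o=ctrl.get_obs(); M=R.from_rotvec(o['tool_rot']).as_matrix(); print(np.degrees(np.arctan2(M[1,2],M[0,2])))
A,B=[M.T@(atz(d,p,.016)-o['tool_pos']) for p in((195,109.5),(326,109.5))]; print(A,B)
print('x offset', (A[0]+B[0])/2+.068)
```

```text
-60.129644981359135
[-0.0671 -0.0162 -0.0299] [-0.067  -0.0162  0.0288]
x offset 0.0009771160285755864
```

Call:
play_rows:
  moves:
    - {"x": 0,"y": 0,"z": 1.0,"turn": 0,"jaw": 5.0}
    - {"x": 0,"y": 0,"z": 2.0,"turn": 0,"jaw": 5.0}
    - {"x": 0,"y": 0,"z": 2.0,"turn": 0,"jaw": 5.0}
    - {"x": 0.3,"y": -3.3,"z": 0,"turn": -4,"jaw": 5.0}
    - {"x": 0.3,"y": -3.3,"z": 0,"turn": -4,"jaw": 5.0}
    - {"x": 0.3,"y": -3.3,"z": 0,"turn": -4,"jaw": 5.0}
    - {"x": 0.3,"y": -3.3,"z": 0,"turn": -4,"jaw": 5.0}
    - {"x": 0.3,"y": -3.3,"z": 0,"turn": -4,"jaw": 5.0}

```text
t: 9.03
tool_pos: [0.5017, 0.1613, 0.049]
tool_rot: [-0.182, 2.133, -2.133]
contact_force: [-0.1, -0.9, -1.6]
opening: 0.0589
```

Call:
play_rows:
  moves:
    - {"x": 0.9,"y": -2.9,"z": 0,"turn": -3.7,"jaw": 5.0}
    - {"x": 0,"y": 0,"z": 0,"turn": 0,"jaw": 5.0}
    - {"x": 0,"y": 0,"z": 0,"turn": 0,"jaw": 5.0}
    - {"x": 0,"y": 0,"z": 0,"turn": 0,"jaw": 5.0}

```text
t: 9.37
tool_pos: [0.511, 0.134, 0.0491]
tool_rot: [-0.118, 2.167, -2.166]
contact_force: [-0.7, 0.5, -1.4]
opening: 0.059
```

Run:
```python
from h import *
from scipy.spatial.transform import Rotation as R
np.set_printoptions(precision=4,suppress=True)
d=cam('wrist');save(d,'w7.png')
for n in('side','top'): e=cam(n); save(dict(img=cv2.resize(e['img'][180:280,150:310],None,fx=4,fy=4,interpolation=cv2.INTER_CUBIC)),n+'7.png')
o=ctrl.get_obs(); M=R.from_rotvec(o['tool_rot']).as_matrix(); print(o['tool_pos'],np.degrees(np.arctan2(M[1,2],M[0,2])))
```

```text
[0.511  0.1348 0.0491] -83.72195762495005
```

View pics/w7.png

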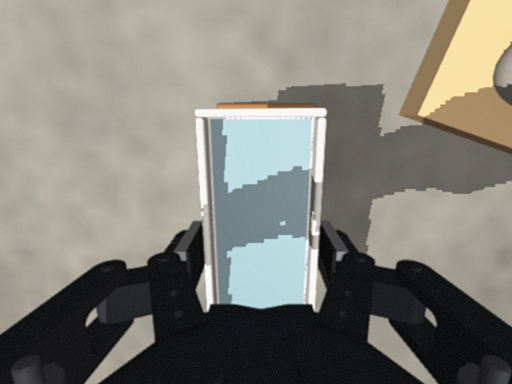

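View pics/side7.png

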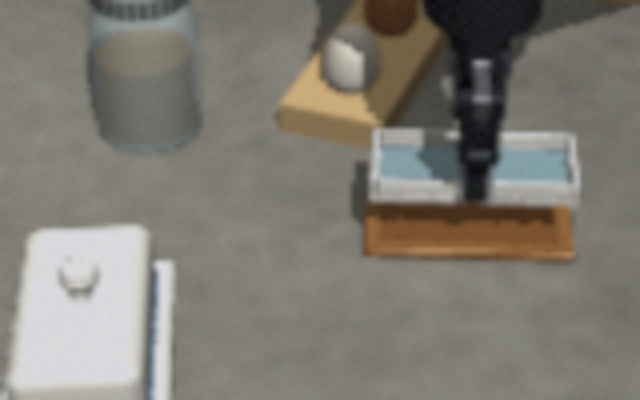

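View pics/top7.png

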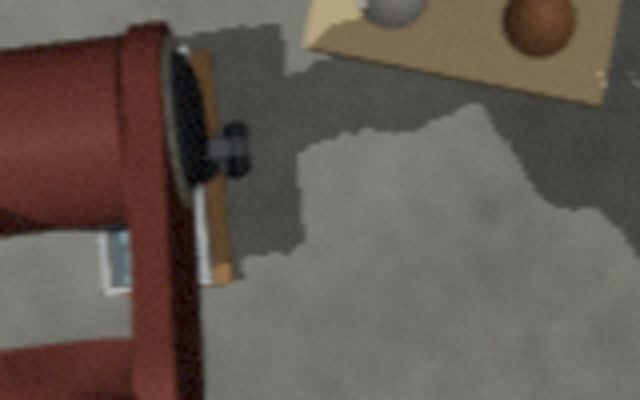

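Run:
```python
from h import *
from scipy.spatial.transform import Rotation as R
np.set_printoptions(precision=4,suppress=True)
d=cam('wrist'); save({'img':cv2.resize(d['img'][90:130,180:340],None,fx=5,fy=5,interpolation=cv2.INTER_CUBIC)},'w7z.png')
o=ctrl.get_obs(); M=R.from_rotvec(o['tool_rot']).as_matrix(); print(o['tool_pos'])
e=cam('side'); save({'img':cv2.resize(e['img'][205:250,230:305],None,fx=9,fy=9,interpolation=cv2.INTER_CUBIC)},'s7z.png')
B=box(.512,.130,np.radians(6.2),.142,.066,0,.008)
for p in B: 
  print(np.array(p),(proj(d,p)-[180,90])*5,(proj(e,p)-[230,205])*9)
```

```text
[0.5111 0.1348 0.0491]
[0.445  0.0895 0.    ] [638.7963 982.0365] [562.502  231.1208]
[0.445  0.0895 0.008 ] [ 647.3568 1013.4893] [564.3902 210.6737]
[0.4379 0.1551 0.    ] [232.9179 982.0896] [577.1114 365.4534]
[0.4379 0.1551 0.008 ] [ 226.7115 1013.5445] [579.1565 344.4878]
[0.5861 0.1049 0.    ] [686.2888  69.372 ] [109.7608 219.2354]
[0.5861 0.1049 0.008 ] [698.7515  67.2495] [109.9122 198.7375]
[0.579  0.1705 0.    ] [198.2546  69.4292] [100.9787 352.9893]
[0.579  0.1705 0.008 ] [189.2089  67.3092] [101.1025 331.9678]
```

View pics/w7z.png

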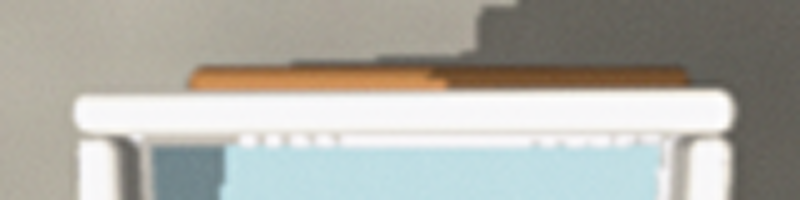

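View pics/s7z.png

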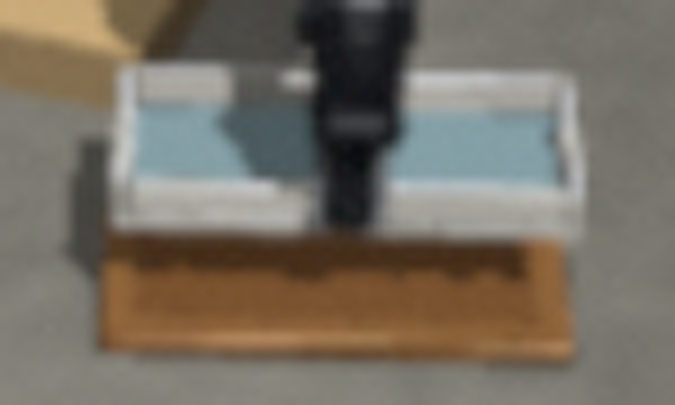

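Call:
play_rows:
  moves:
    - {"x": 0.2,"y": -0.5,"z": -1.0,"turn": 0,"jaw": 5.0}
    - {"x": 0,"y": 0,"z": -1.5,"turn": 0,"jaw": 5.0}
    - {"x": 0,"y": 0,"z": -0.9,"turn": 0,"jaw": 5.0}
    - {"x": 0,"y": 0,"z": 0,"turn": 0,"jaw": 5.0}
    - {"x": 0,"y": 0,"z": 0,"turn": 0,"jaw": 5.0}
    - {"x": 0,"y": 0,"z": 0,"turn": 0,"jaw": 5.0}

```text
t: 10.12
tool_pos: [0.5137, 0.1288, 0.0154]
tool_rot: [-0.117, 2.166, -2.166]
contact_force: [0.3, -0.3, -1.8]
opening: 0.0589
```

Run:
```python
from h import *
from scipy.spatial.transform import Rotation as R
np.set_printoptions(precision=4,suppress=True)
d=cam('wrist'); save({'img':cv2.resize(d['img'][90:130,180:340],None,fx=5,fy=5,interpolation=cv2.INTER_CUBIC)},'w8z.png')
e=cam('side'); save({'img':cv2.resize(e['img'][205:250,230:305],None,fx=9,fy=9,interpolation=cv2.INTER_CUBIC)},'s8z.png')
o=ctrl.get_obs(); M=R.from_rotvec(o['tool_rot']).as_matrix(); print(o['tool_pos'],o['contact_force'],np.degrees(np.arctan2(M[1,2],M[0,2])))
```

```text
[0.5142 0.1289 0.0161] [ 0.1418  0.4406 -2.0075] -83.82313057105644
```

View pics/w8z.png

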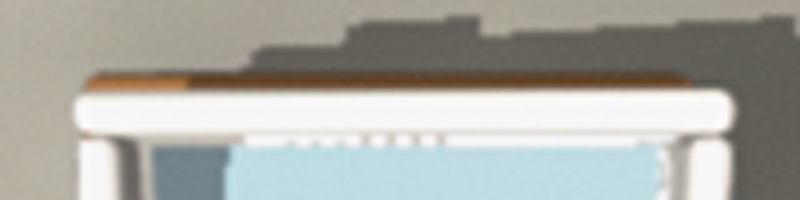

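View pics/s8z.png

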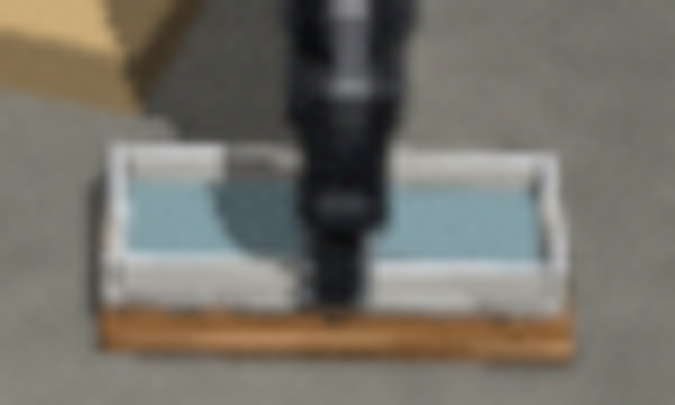

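Call:
play_rows:
  moves:
    - {"x": -0.05,"y": 0.15,"z": -0.3,"turn": 0,"jaw": 5.0}
    - {"x": 0,"y": 0,"z": -0.3,"turn": 0,"jaw": 5.0}
    - {"x": 0,"y": 0,"z": -0.25,"turn": 0,"jaw": 5.0}
    - {"x": 0,"y": 0,"z": 0,"turn": 0,"jaw": 5.0}
    - {"x": 0,"y": 0,"z": 0,"turn": 0,"jaw": 5.0}
    - {"x": 0,"y": 0,"z": 0,"turn": 0,"jaw": 5.0}

```text
t: 10.72
tool_pos: [0.5133, 0.1304, 0.0077]
tool_rot: [-0.117, 2.166, -2.166]
contact_force: [-3.2, -0.5, 5.0]
opening: 0.059
```

Run:
```python
from h import *
np.set_printoptions(precision=4,suppress=True)
e=cam('side'); save({'img':cv2.resize(e['img'][205:250,230:305],None,fx=9,fy=9,interpolation=cv2.INTER_CUBIC)},'s9z.png')
o=ctrl.get_obs(); print(o['tool_pos'],o['contact_force'])
```

```text
[0.5133 0.1304 0.0077] [-2.6155 -0.4873  5.8831]
```

View pics/s9z.png

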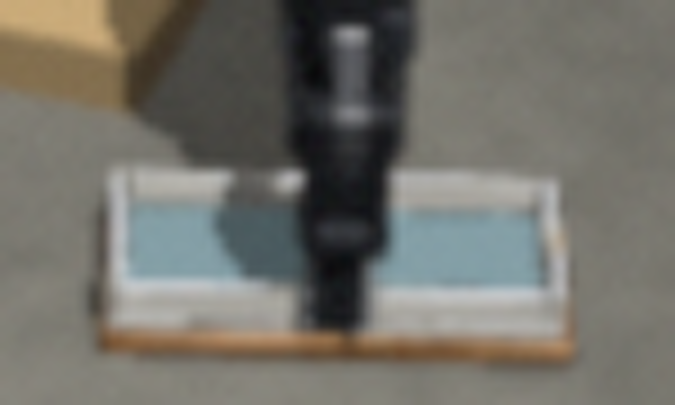

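The dish sits on the liner and the force shows contact (about 6–7 N). I'll release and rise.

Call:
play_rows:
  moves:
    - {"x": 0,"y": 0,"z": 0,"turn": 0,"jaw": 6.3}
    - {"x": 0,"y": 0,"z": 0,"turn": 0,"jaw": 7.0}
    - {"x": 0,"y": 0,"z": 0,"turn": 0,"jaw": 8.5}
    - {"x": 0,"y": 0,"z": 0,"turn": 0,"jaw": 8.54}
    - {"x": 0,"y": 0,"z": 0,"turn": 0,"jaw": 8.54}
    - {"x": 0,"y": 0,"z": 1,"turn": 0,"jaw": 8.54}
    - {"x": 0,"y": 0,"z": 3,"turn": 0,"jaw": 8.54}
    - {"x": 0,"y": 0,"z": 4,"turn": 0,"jaw": 8.54}

```text
t: 11.43
tool_pos: [0.5099, 0.1299, 0.0845]
tool_rot: [-0.126, 2.169, -2.17]
contact_force: [0.4, 0.2, 0.4]
opening: 0.0853
```

Run:
```python
from h import *
np.set_printoptions(precision=4,suppress=True)
d=cam('wrist'); save(d,'w10.png')
e=cam('side'); save({'img':cv2.resize(e['img'][205:250,230:305],None,fx=9,fy=9,interpolation=cv2.INTER_CUBIC)},'s10z.png')
o=ctrl.get_obs(); print(o['tool_pos'],o['contact_force'])
```

```text
[0.5183 0.1309 0.0949] [0.7119 0.5814 2.2177]
```

View pics/w10.png

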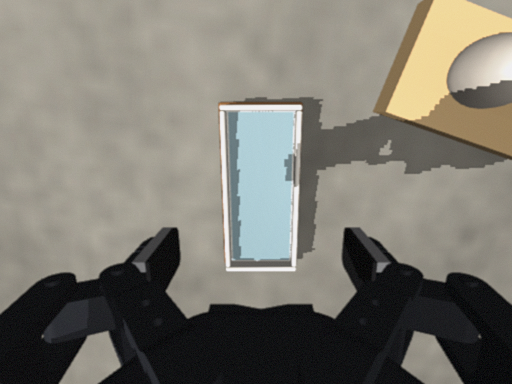

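View pics/s10z.png

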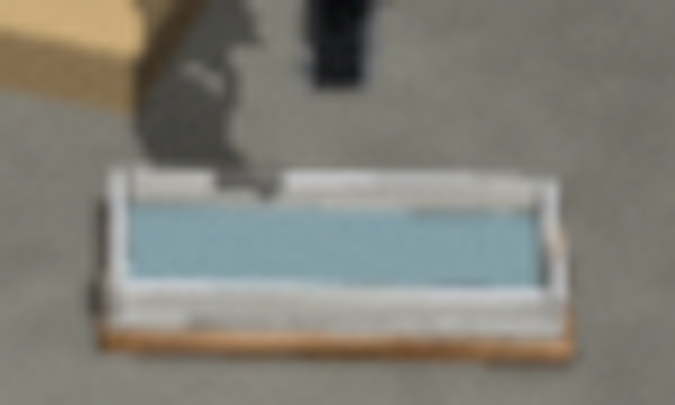

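The dish sits evenly on the liner and the stack looks square. Going to the tongs.

Call:
play_rows:
  moves:
    - {"x": -0.3,"y": -1.5,"z": 3,"turn": -6,"jaw": 8.54}
    - {"x": -0.4,"y": -3,"z": 2.5,"turn": -6,"jaw": 8.54}
    - {"x": -0.4,"y": -3.8,"z": 0.5,"turn": -6,"jaw": 8.54}
    - {"x": -0.4,"y": -4,"z": 0,"turn": -6,"jaw": 8.54}
    - {"x": -0.4,"y": -4,"z": 0,"turn": -6,"jaw": 8.54}
    - {"x": -0.4,"y": -4,"z": 0,"turn": -6,"jaw": 8.54}
    - {"x": -0.4,"y": -4,"z": 0,"turn": -6,"jaw": 8.54}
    - {"x": -0.4,"y": -4,"z": 0,"turn": -6,"jaw": 8.54}

```text
t: 12.2
tool_pos: [0.4816, -0.1546, 0.1477]
tool_rot: [-0.692, -1.793, 1.793]
contact_force: [1.7, -0.6, 0.2]
opening: 0.0852
```

Call:
play_rows:
  moves:
    - {"x": -0.4,"y": -4,"z": 0,"turn": -1.7,"jaw": 8.54}
    - {"x": -0.4,"y": -4,"z": -0.5,"turn": 0,"jaw": 8.54}
    - {"x": -0.4,"y": -3.6,"z": -1.5,"turn": 0,"jaw": 8.54}
    - {"x": -0.4,"y": -2.8,"z": -3,"turn": 0,"jaw": 8.54}
    - {"x": 0,"y": 0,"z": -2,"turn": 0,"jaw": 8.54}
    - {"x": 0,"y": 0,"z": 0,"turn": 0,"jaw": 8.54}
    - {"x": 0,"y": 0,"z": 0,"turn": 0,"jaw": 8.54}

```text
t: 12.78
tool_pos: [0.4651, -0.2961, 0.0759]
tool_rot: [-0.707, -1.777, 1.774]
contact_force: [0.3, 0.1, 1.2]
opening: 0.0855
```

Run:
```python
from h import *
from scipy.spatial.transform import Rotation as R
np.set_printoptions(precision=4,suppress=True)
t=cam('top'); save({'img':cv2.resize(t['img'][180:270,160:230],None,fx=6.6,fy=6.6,interpolation=cv2.INTER_CUBIC)},'t11z.png')
d=cam('wrist'); save(d,'w11.png')
print(pinpoint('wrist','tongs_grip')[:1])
o=ctrl.get_obs(); M=R.from_rotvec(o['tool_rot']).as_matrix(); print(o['tool_pos'],np.degrees(np.arctan2(M[1,2],M[0,2])))
hsv=cv2.cvtColor(d['img'],cv2.COLOR_RGB2HSV)
t=((hsv[...,0]>85)&(hsv[...,0]<110)&(hsv[...,1]>90)).astype(np.uint8)
n,l,st,c=cv2.connectedComponentsWithStats(t)
for i in range(1,n):
  if st[i,4]>25: print(st[i],c[i],atz(d,c[i],.024),M.T@(atz(d,c[i],.024)-o['tool_pos']))
```

```text
[]
[ 0.4673 -0.2968  0.079 ] -133.44856443296587
[193  59  19  49 454] [201.0176  83.2357] [ 0.5557 -0.3259  0.024 ] [-0.084   0.0553 -0.0396]
[309  58  18  49 438] [318.0274  81.8014] [ 0.5016 -0.384   0.024 ] [-0.0847  0.0552  0.0398]
[218 176  12  61 258] [223.6628 205.7248] [ 0.4837 -0.2742  0.024 ] [ 0.0038  0.055  -0.0276]
[291 176  12  60 266] [296.6466 205.0977] [ 0.4456 -0.3149  0.024 ] [0.0035 0.055  0.0281]
```

View pics/w11.png

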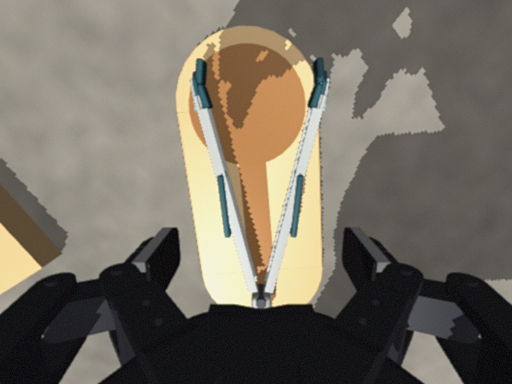

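View pics/t11z.png

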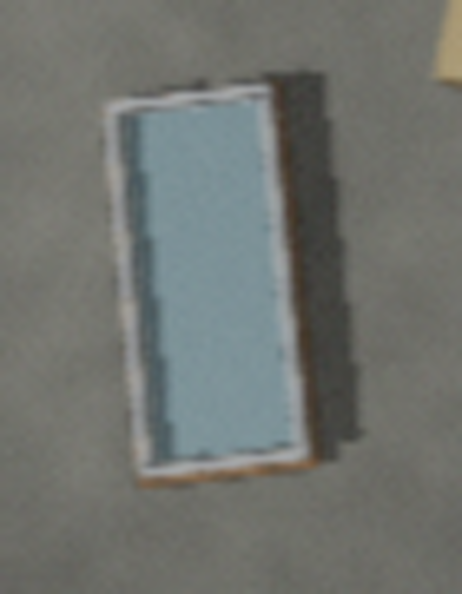

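The tongs are centred between the fingers, with pads at (224,206) and (297,205). The top view shows the dish square on its liner. Descending.

Call:
play_rows:
  moves:
    - {"x": 0,"y": 0.1,"z": -2.5,"turn": 0,"jaw": 8.54}
    - {"x": 0,"y": 0,"z": -2.5,"turn": 0,"jaw": 8.54}
    - {"x": 0,"y": 0,"z": -1.2,"turn": 0,"jaw": 8.54}
    - {"x": 0,"y": 0,"z": -0.5,"turn": 0,"jaw": 8.54}
    - {"x": 0,"y": 0,"z": 0,"turn": 0,"jaw": 8.54}
    - {"x": 0,"y": 0,"z": 0,"turn": 0,"jaw": 8.54}

```text
t: 13.43
tool_pos: [0.4669, -0.296, 0.0111]
tool_rot: [-0.711, -1.777, 1.778]
contact_force: [-0.2, 0.6, 0.6]
opening: 0.0853
```

Run:
```python
from h import *
from scipy.spatial.transform import Rotation as R
np.set_printoptions(precision=4,suppress=True)
d=cam('wrist'); save(d,'w12.png')
o=ctrl.get_obs(); M=R.from_rotvec(o['tool_rot']).as_matrix(); print(o['tool_pos'],o['contact_force'])
hsv=cv2.cvtColor(d['img'],cv2.COLOR_RGB2HSV)
t=((hsv[...,0]>85)&(hsv[...,0]<110)&(hsv[...,1]>90)).astype(np.uint8)
n,l,st,c=cv2.connectedComponentsWithStats(t)
for i in range(1,n):
  if st[i,4]>25: print(st[i],c[i],atz(d,c[i],.024),M.T@(atz(d,c[i],.024)-o['tool_pos']))
```

```text
[ 0.4671 -0.2964  0.0115] [-0.4196  0.2273  0.3718]
[ 332   27   33   78 1338] [349.1084  65.1839] [ 0.502  -0.3835  0.024 ] [-0.0853 -0.0122  0.0392]
[ 157   29   33   76 1347] [171.8404  66.8003] [ 0.5555 -0.3263  0.024 ] [-0.0847 -0.0122 -0.0392]
[198 205  20  86 613] [207.783  247.0131] [ 0.484  -0.2741  0.024 ] [ 0.0031 -0.0125 -0.0278]
[305 205  19  86 631] [314.3407 247.3011] [ 0.4452 -0.3146  0.024 ] [ 0.0033 -0.0125  0.0282]
```

View pics/w12.png

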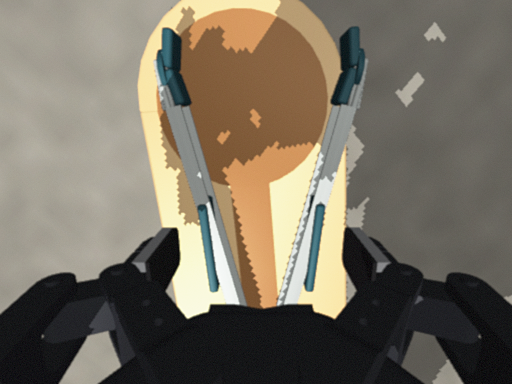

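Call:
play_rows:
  moves:
    - {"x": -0.2,"y": 0.2,"z": -0.4,"turn": 0,"jaw": 8.0}
    - {"x": 0,"y": 0,"z": 0,"turn": 0,"jaw": 7.0}
    - {"x": 0,"y": 0,"z": 0,"turn": 0,"jaw": 6.3}
    - {"x": 0,"y": 0,"z": 0,"turn": 0,"jaw": 6.0}
    - {"x": 0,"y": 0,"z": 0,"turn": 0,"jaw": 5.7}
    - {"x": 0,"y": 0,"z": 0,"turn": 0,"jaw": 5.5}
    - {"x": 0,"y": 0,"z": 0,"turn": 0,"jaw": 5.5}
    - {"x": 0,"y": 0,"z": 0,"turn": 0,"jaw": 5.5}
  squeeze: 25

```text
t: 14.15
tool_pos: [0.4647, -0.2943, 0.0072]
tool_rot: [-0.711, -1.777, 1.778]
contact_force: [-1.7, 0.9, 6.6]
opening: 0.0552
```

Run:
```python
from h import *
from scipy.spatial.transform import Rotation as R
np.set_printoptions(precision=4,suppress=True)
d=cam('wrist'); save(d,'w13.png')
o=ctrl.get_obs(); M=R.from_rotvec(o['tool_rot']).as_matrix(); print(o['tool_pos'],o['contact_force'],o['opening'])
e=cam('side'); save({'img':cv2.resize(e['img'][110:190,230:340],None,fx=6,fy=6,interpolation=cv2.INTER_CUBIC)},'s13z.png')
```

```text
[ 0.4647 -0.2944  0.0072] [-1.4327  1.8637  6.0822] 0.0552522333158098
```

View pics/w13.png

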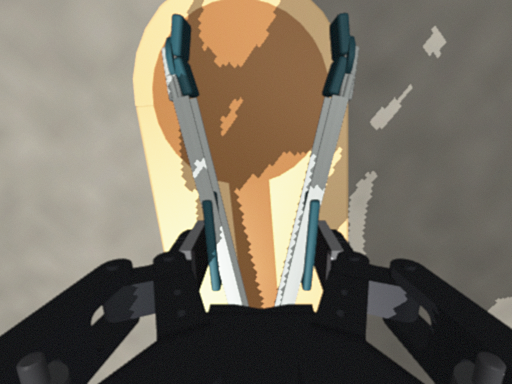

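View pics/s13z.png

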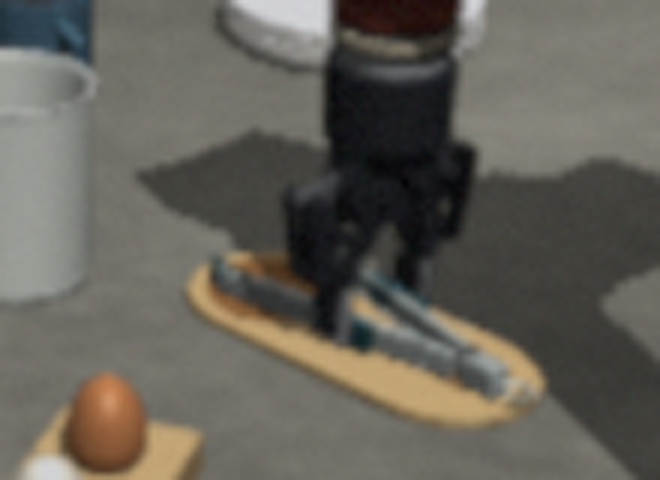

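The fingers hold both pads (opening 55 mm) and the heads at (178,55) and (342,55) stay open. Lifting.

Call:
play_rows:
  moves:
    - {"x": 0,"y": 0,"z": 0.5,"turn": 0,"jaw": 5.5}
    - {"x": 0,"y": 0,"z": 1,"turn": 0,"jaw": 5.5}
    - {"x": 0,"y": 0,"z": 2,"turn": 0,"jaw": 5.5}
    - {"x": 0,"y": 0,"z": 2,"turn": 0,"jaw": 5.5}
    - {"x": 0,"y": 0,"z": 0,"turn": 0,"jaw": 5.5}

```text
t: 14.67
tool_pos: [0.4665, -0.2958, 0.0657]
tool_rot: [-0.718, -1.777, 1.782]
contact_force: [0.5, -1.0, -0.1]
opening: 0.0549
```

Run:
```python
from h import *
np.set_printoptions(precision=4,suppress=True)
d=cam('wrist'); save(d,'w14.png')
o=ctrl.get_obs(); print(o['tool_pos'],o['contact_force'],o['wrist_torque'],o['opening'])
e=cam('side'); save({'img':cv2.resize(e['img'][110:190,230:340],None,fx=6,fy=6,interpolation=cv2.INTER_CUBIC)},'s14z.png')
```

```text
[ 0.4657 -0.2951  0.0637] [ 0.6726 -0.6327 -0.4792] [0.0223 0.0188 0.0702] 0.05494676850402036
```

View pics/w14.png

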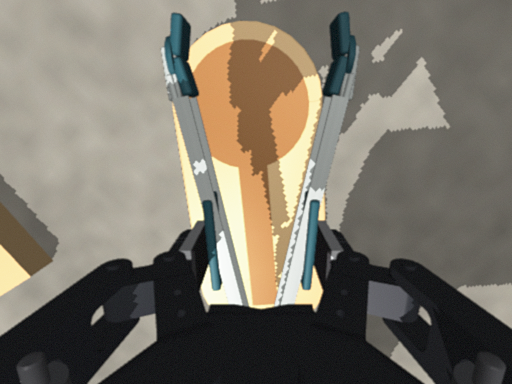

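View pics/s14z.png

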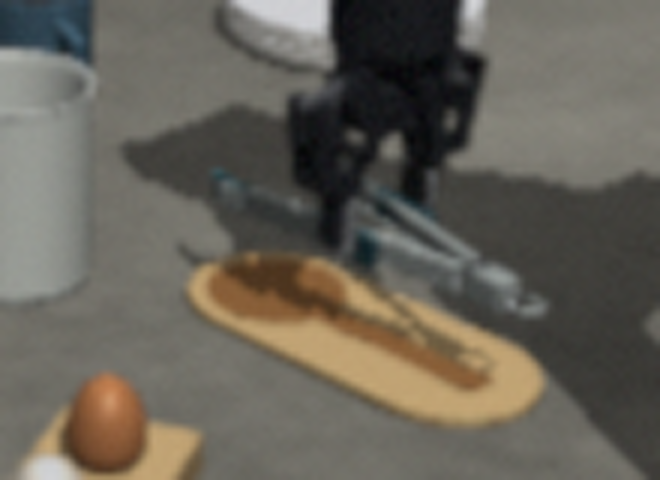

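The tongs are held level and clear of the rest. Moving above the brown egg.

Call:
play_rows:
  moves:
    - {"x": 0,"y": 0.6,"z": 1.4,"turn": 2,"jaw": 5.5}
    - {"x": 0.5,"y": 1.6,"z": 1.4,"turn": 4,"jaw": 5.5}
    - {"x": 0.6,"y": 2.8,"z": 0.5,"turn": 4,"jaw": 5.5}
    - {"x": 0.7,"y": 3.2,"z": 0,"turn": 4,"jaw": 5.5}
    - {"x": 0.7,"y": 3.2,"z": 0,"turn": 4,"jaw": 5.5}
    - {"x": 0.7,"y": 3.2,"z": 0,"turn": 4,"jaw": 5.5}
    - {"x": 0.7,"y": 3.2,"z": 0,"turn": 4,"jaw": 5.5}
    - {"x": 0.5,"y": 2.4,"z": 0,"turn": 4,"jaw": 5.5}

```text
t: 15.43
tool_pos: [0.5069, -0.0891, 0.0918]
tool_rot: [-0.241, -2.099, 2.096]
contact_force: [-0.4, -0.2, -0.8]
opening: 0.0551
```

Call:
play_rows:
  moves:
    - {"x": 0.3,"y": 1.5,"z": 0,"turn": 1.5,"jaw": 5.5}
    - {"x": 0.1,"y": 0.4,"z": 0,"turn": 0,"jaw": 5.5}
    - {"x": 0,"y": 0,"z": 0,"turn": 0,"jaw": 5.5}
    - {"x": 0,"y": 0,"z": 0,"turn": 0,"jaw": 5.5}
    - {"x": 0,"y": 0,"z": 0,"turn": 0,"jaw": 5.5}

```text
t: 15.85
tool_pos: [0.5116, -0.0736, 0.0933]
tool_rot: [-0.223, -2.109, 2.11]
contact_force: [1.0, -0.6, -0.2]
opening: 0.0551
```

Run:
```python
from h import *
from scipy.spatial.transform import Rotation as R
np.set_printoptions(precision=4,suppress=True)
d=cam('wrist'); save(d,'w15.png')
o=ctrl.get_obs(); M=R.from_rotvec(o['tool_rot']).as_matrix(); print(o['tool_pos'],o['contact_force'],o['opening'],np.degrees(np.arctan2(M[1,2],M[0,2])))
r=regions_of('wrist','brown_egg_center')
for x in r[:1]:
  ys,xs=np.nonzero(x['pixels']); print(x['score'],xs.min(),xs.max(),ys.min(),ys.max()); p=(xs.mean(),ys.mean()); print(p,atz(d,p,.045),M.T@(atz(d,p,.045)-o['tool_pos']))
e=cam('side'); save({'img':cv2.resize(e['img'][140:230,200:310],None,fx=6,fy=6,interpolation=cv2.INTER_CUBIC)},'s15z.png')
```

```text
[ 0.5117 -0.0737  0.0935] [-0.7332  0.0409 -1.4278] 0.05492797925594332 -102.131037610673
0.69 227 292 41 113
(np.float64(259.7527144408252), np.float64(77.03013029315962)) [ 0.598  -0.0915  0.045 ] [-0.0881  0.0484 -0.0008]
```

View pics/w15.png

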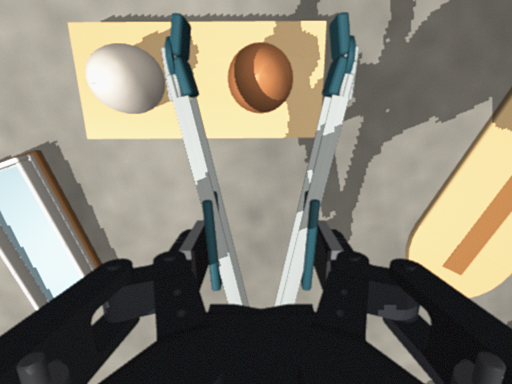

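View pics/s15z.png

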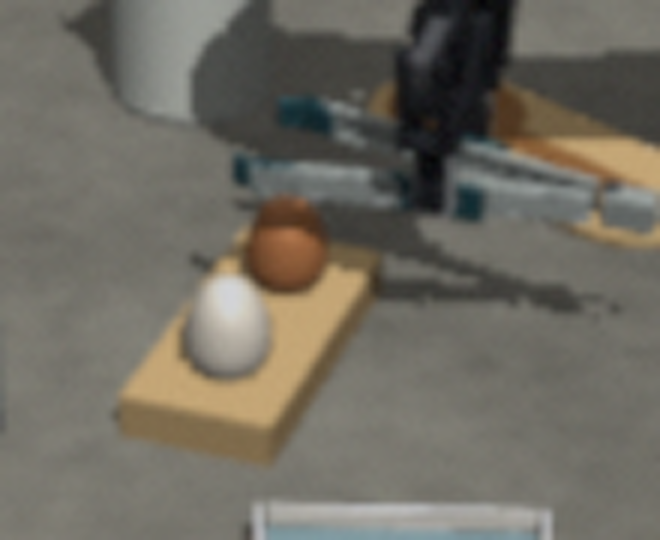

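The egg at (260,77) is centred between the heads, less than 1 mm off sideways. Descending.

Call:
play_rows:
  moves:
    - {"x": 0,"y": 0,"z": -0.7,"turn": 0,"jaw": 5.5}
    - {"x": 0,"y": 0,"z": -1,"turn": 0,"jaw": 5.5}
    - {"x": 0,"y": 0,"z": -1,"turn": 0,"jaw": 5.5}
    - {"x": 0,"y": 0,"z": -0.8,"turn": 0,"jaw": 5.5}
    - {"x": 0,"y": 0,"z": -0.5,"turn": 0,"jaw": 5.5}
    - {"x": 0,"y": 0,"z": 0,"turn": 0,"jaw": 5.5}
    - {"x": 0,"y": 0,"z": 0,"turn": 0,"jaw": 5.5}

```text
t: 16.58
tool_pos: [0.5116, -0.0726, 0.0531]
tool_rot: [-0.221, -2.11, 2.11]
contact_force: [-0.8, 0.8, -1.4]
opening: 0.0553
```

```bash
cat > e.py <<'E'
import sys
from h import *
from scipy.spatial.transform import Rotation as R
np.set_printoptions(precision=4,suppress=True)
k=sys.argv[1]
d=cam('wrist'); save(d,'w%s.png'%k)
o=ctrl.get_obs(); M=R.from_rotvec(o['tool_rot']).as_matrix(); print(o['t'],o['tool_pos'],o['contact_force'],o['opening'],np.degrees(np.arctan2(M[1,2],M[0,2])))
e=cam('side'); save({'img':cv2.resize(e['img'][140:230,200:310],None,fx=6,fy=6,interpolation=cv2.INTER_CUBIC)},'s%sz.png'%k)
hsv=cv2.cvtColor(d['img'],cv2.COLOR_RGB2HSV); h=hsv.astype(int)
m=(((h[...,0]<14))&(h[...,1]>120)).astype(np.uint8)
n,l,st,c=cv2.connectedComponentsWithStats(m)
for i in range(1,n):
  if st[i,4]>800: print(st[i],c[i],atz(d,c[i],.045),M.T@(atz(d,c[i],.045)-o['tool_pos']))
E
python3 e.py 16
```

```text
16.6333 [ 0.5121 -0.0727  0.0538] [-0.1851  0.7443 -0.8194] 0.055153008741858155 -102.01891019132418
[ 221   21   83   92 5378] [262.9479  65.8274] [ 0.5981 -0.0921  0.045 ] [-0.0882  0.0088  0.0011]
```

View pics/w16.png

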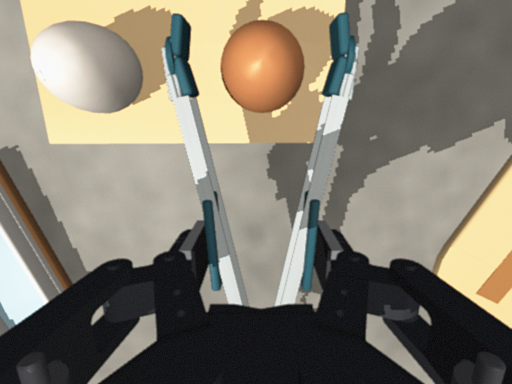

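View pics/s16z.png

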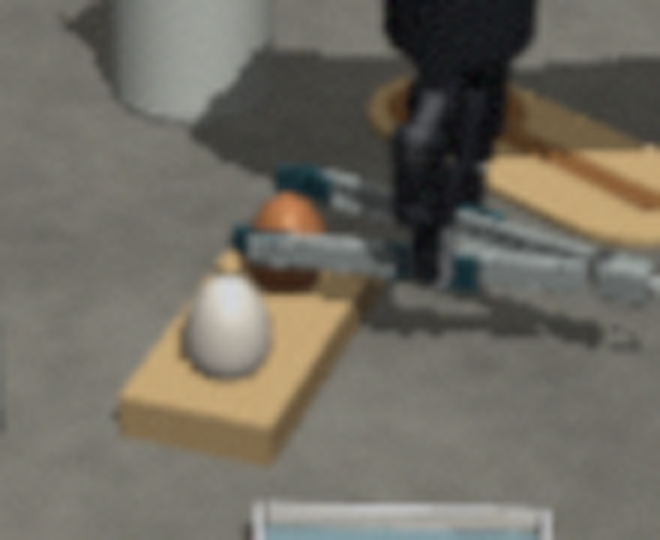

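Call:
play_rows:
  moves:
    - {"x": 0,"y": -0.1,"z": -0.7,"turn": 0,"jaw": 5.5}
    - {"x": 0,"y": 0,"z": -0.8,"turn": 0,"jaw": 5.5}
    - {"x": 0,"y": 0,"z": -0.7,"turn": 0,"jaw": 5.5}
    - {"x": 0,"y": 0,"z": 0,"turn": 0,"jaw": 5.5}
    - {"x": 0,"y": 0,"z": 0,"turn": 0,"jaw": 5.5}
    - {"x": 0,"y": 0,"z": 0,"turn": 0,"jaw": 5.5}

```text
t: 17.18
tool_pos: [0.512, -0.0737, 0.0317]
tool_rot: [-0.222, -2.111, 2.111]
contact_force: [0.4, -0.4, -0.1]
opening: 0.0552
```

```bash
python3 e.py 17
```

```text
17.2333 [ 0.5122 -0.0738  0.032 ] [-0.259  -0.4911 -1.1121] 0.05464127807357286 -102.02946400268735
[ 211    3   98  110 7493] [260.8318  57.972 ] [ 0.5985 -0.0921  0.045 ] [-0.0883 -0.013  -0.    ]
```

View pics/w17.png

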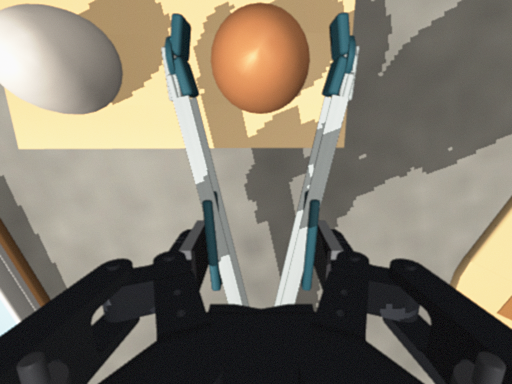

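View pics/s17z.png

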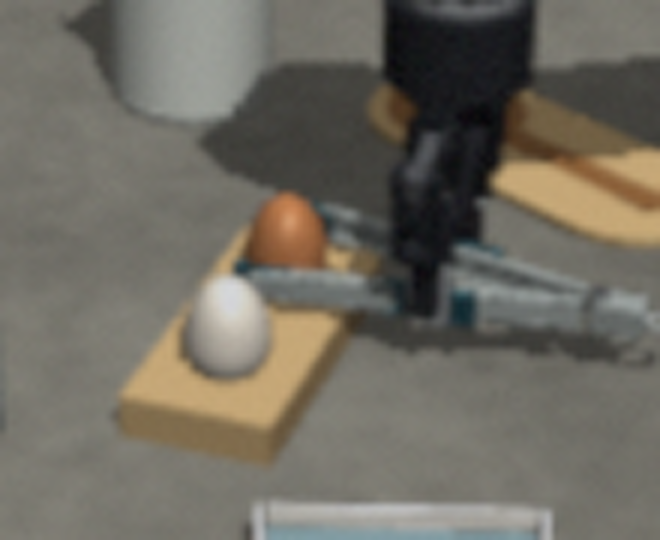

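The egg spans columns 211–309, midway between the heads with both gaps equal. Closing gently.

Call:
play_rows:
  moves:
    - {"x": 0,"y": 0,"z": 0,"turn": 0,"jaw": 5.2}
    - {"x": 0,"y": 0,"z": 0,"turn": 0,"jaw": 4.9}
    - {"x": 0,"y": 0,"z": 0,"turn": 0,"jaw": 4.6}
    - {"x": 0,"y": 0,"z": 0,"turn": 0,"jaw": 4.4}
    - {"x": 0,"y": 0,"z": 0,"turn": 0,"jaw": 4.2}
    - {"x": 0,"y": 0,"z": 0,"turn": 0,"jaw": 4.0}
    - {"x": 0,"y": 0,"z": 0,"turn": 0,"jaw": 3.5}
    - {"x": 0,"y": 0,"z": 0,"turn": 0,"jaw": 3.5}
  squeeze: 35

```text
t: 17.95
tool_pos: [0.5121, -0.0738, 0.0319]
tool_rot: [-0.223, -2.111, 2.111]
contact_force: [0.5, -0.9, 0.9]
opening: 0.0429
```

```bash
python3 e.py 18
```

```text
18.0 [ 0.5121 -0.0738  0.0319] [ 0.108  -0.0266 -0.6588] 0.042602872054090996 -102.02669289452705
[ 210    5  100  109 7514] [260.747  58.838] [ 0.5984 -0.0921  0.045 ] [-0.0882 -0.013  -0.0001]
```

View pics/w18.png

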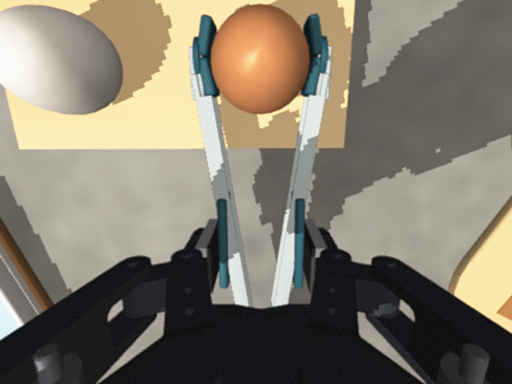

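View pics/s18z.png

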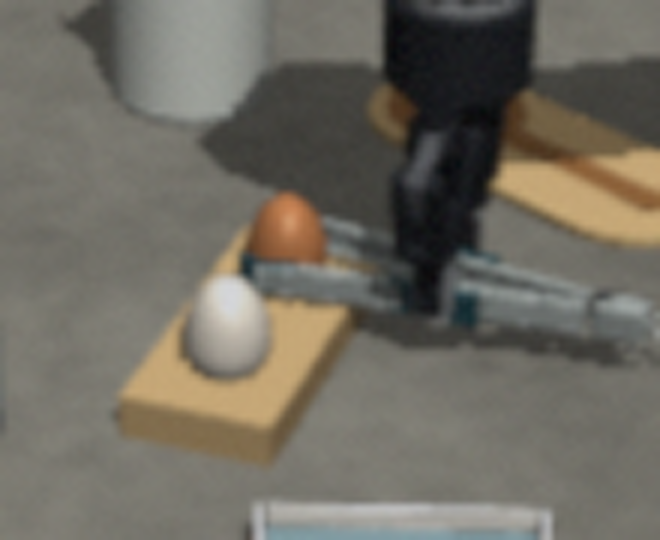

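The heads press the egg on both sides. Lifting slowly.

Call:
play_rows:
  moves:
    - {"x": 0,"y": 0,"z": 0.3,"turn": 0,"jaw": 3.5}
    - {"x": 0,"y": 0,"z": 0.6,"turn": 0,"jaw": 3.5}
    - {"x": 0,"y": 0,"z": 1.0,"turn": 0,"jaw": 3.5}
    - {"x": 0,"y": 0,"z": 1.2,"turn": 0,"jaw": 3.5}
    - {"x": 0,"y": 0,"z": 1.0,"turn": 0,"jaw": 3.5}
    - {"x": 0,"y": 0,"z": 0.5,"turn": 0,"jaw": 3.5}
    - {"x": 0,"y": 0,"z": 0,"turn": 0,"jaw": 3.5}
    - {"x": 0,"y": 0,"z": 0,"turn": 0,"jaw": 3.5}

```text
t: 18.72
tool_pos: [0.5124, -0.0739, 0.0786]
tool_rot: [-0.224, -2.111, 2.112]
contact_force: [-0.8, 0.2, -1.8]
opening: 0.0428
```

```bash
python3 e.py 19
```

```text
18.7667 [ 0.5118 -0.0737  0.0778] [ 0.7659 -0.512  -1.3079] 0.042596463032477536 -102.02707628670078
[ 211    5   99  109 7601] [260.5902  58.9847] [ 0.6069 -0.0939  0.045 ] [-0.0972  0.0328 -0.0001]
```

View pics/w19.png

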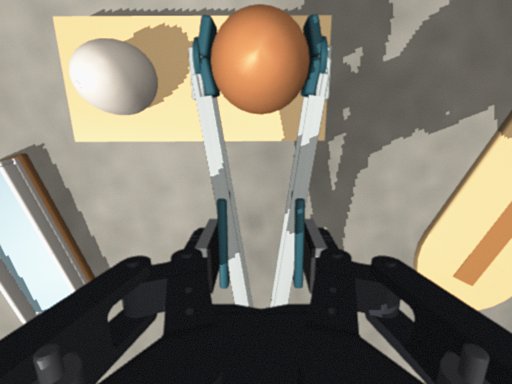

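View pics/s19z.png

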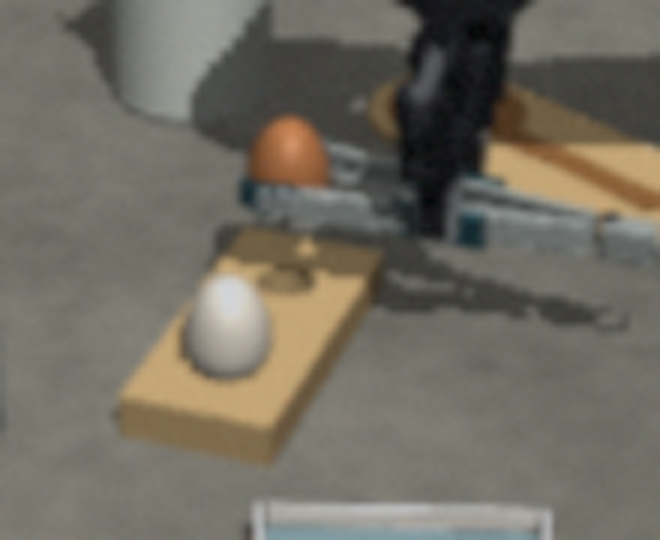

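The egg is out of the board and firmly between the heads, and the white egg is still seated. Carrying it to the dish.

Call:
play_rows:
  moves:
    - {"x": 0,"y": 0,"z": 0.7,"turn": 0,"jaw": 3.5}
    - {"x": 0,"y": 0,"z": 1.3,"turn": 0,"jaw": 3.5}
    - {"x": 0,"y": 0,"z": 1.3,"turn": 0,"jaw": 3.5}
    - {"x": 0,"y": 0,"z": 0.7,"turn": 0,"jaw": 3.5}
    - {"x": -0.4,"y": 1.0,"z": 0,"turn": 0,"jaw": 3.5}
    - {"x": -0.8,"y": 2.0,"z": 0,"turn": 0,"jaw": 3.5}
    - {"x": -1.2,"y": 3.0,"z": 0,"turn": 0,"jaw": 3.5}
    - {"x": -1.2,"y": 3.3,"z": 0,"turn": 0,"jaw": 3.5}

```text
t: 19.48
tool_pos: [0.4753, 0.0201, 0.118]
tool_rot: [-0.225, -2.11, 2.109]
contact_force: [1.0, 1.1, -0.7]
opening: 0.0427
```

Call:
play_rows:
  moves:
    - {"x": -1.2,"y": 3.3,"z": 0,"turn": 0,"jaw": 3.5}
    - {"x": -1.2,"y": 3.3,"z": 0,"turn": 0,"jaw": 3.5}
    - {"x": -1.2,"y": 3.0,"z": 0,"turn": 0,"jaw": 3.5}
    - {"x": -0.8,"y": 2.0,"z": 0,"turn": 0,"jaw": 3.5}
    - {"x": -0.6,"y": 1.3,"z": 0,"turn": 0,"jaw": 3.5}
    - {"x": 0,"y": 0,"z": 0,"turn": 0,"jaw": 3.5}
    - {"x": 0,"y": 0,"z": 0,"turn": 0,"jaw": 3.5}
    - {"x": 0,"y": 0,"z": 0,"turn": 0,"jaw": 3.5}

```text
t: 20.15
tool_pos: [0.426, 0.1481, 0.1179]
tool_rot: [-0.222, -2.111, 2.111]
contact_force: [0.5, -0.5, -1.7]
opening: 0.0431
```

```bash
python3 e.py 20
python3 - <<'E'
from h import *
np.set_printoptions(precision=4,suppress=True)
e=cam('side'); save({'img':cv2.resize(e['img'][140:270,200:330],None,fx=4.5,fy=4.5,interpolation=cv2.INTER_CUBIC)},'s20.png')
t=cam('top'); save({'img':cv2.resize(t['img'][150:280,130:310],None,fx=4,fy=4,interpolation=cv2.INTER_CUBIC)},'t20.png')
for n,d in(('side',e),('top',t)):
  for q,z in(('dish_center',.016),('brown_egg_center',.125),('liner_top',.008)):
    r=pinpoint(n,q); print(n,q,[(x['score'],x['point'],atz(d,x['point'],z)) for x in r[:1]])
E
```

```text
20.2 [0.4262 0.1478 0.1179] [ 0.0625 -0.8143 -0.8066] 0.04304570891156407 -102.06716088779528
[ 211    5   99  108 7208] [261.1387  59.0558] [0.5272 0.1262 0.045 ] [-0.1033  0.0729  0.    ]
side dish_center [(0.89, [263.2, 231.6], array([0.5248, 0.1272, 0.016 ]))]
side brown_egg_center [(0.54, [267.8, 199.5], array([0.516 , 0.1326, 0.125 ]))]
side liner_top [(0.63, [266.5, 238.0], array([0.5138, 0.1437, 0.008 ]))]
top dish_center [(0.78, [189.1, 220.7], array([0.5169, 0.1327, 0.016 ]))]
top brown_egg_center [(0.77, [183.3, 222.0], array([0.5083, 0.1287, 0.125 ]))]
top liner_top [(0.62, [189.9, 220.1], array([0.5188, 0.132 , 0.008 ]))]
```

View pics/s20.png

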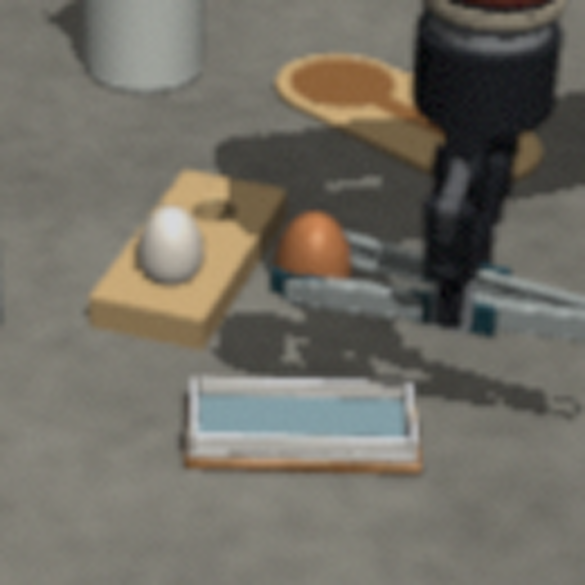

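View pics/t20.png

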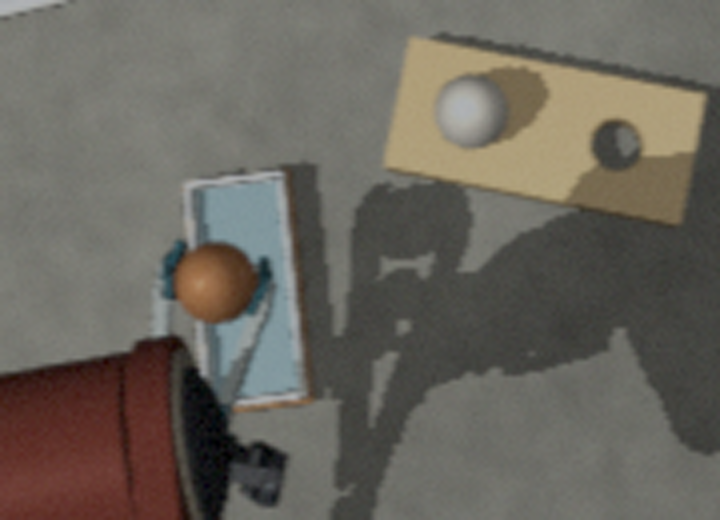

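View pics/w20.png

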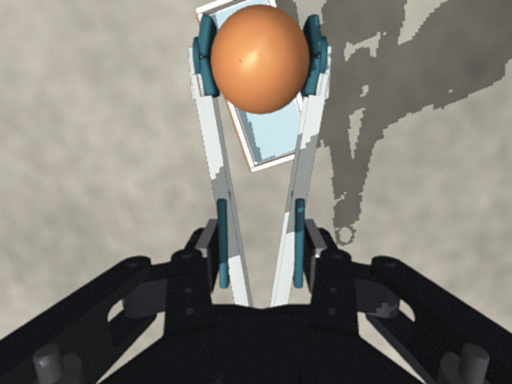

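The egg is over the dish middle, about (.5125, .130) against the dish at (.513, .1305). I'll lower it 3 cm, settle and verify.

Call:
play_rows:
  moves:
    - {"x": 0,"y": 0,"z": -0.6,"turn": 0,"jaw": 3.5}
    - {"x": 0,"y": 0,"z": -0.9,"turn": 0,"jaw": 3.5}
    - {"x": 0,"y": 0,"z": -0.9,"turn": 0,"jaw": 3.5}
    - {"x": 0,"y": 0,"z": -0.6,"turn": 0,"jaw": 3.5}
    - {"x": 0,"y": 0,"z": 0,"turn": 0,"jaw": 3.5}
    - {"x": 0,"y": 0,"z": 0,"turn": 0,"jaw": 3.5}
    - {"x": 0,"y": 0,"z": 0,"turn": 0,"jaw": 3.5}
    - {"x": 0,"y": 0,"z": 0,"turn": 0,"jaw": 3.5}

```text
t: 21.32
tool_pos: [0.4264, 0.1484, 0.0883]
tool_rot: [-0.223, -2.111, 2.111]
contact_force: [-0.1, -0.3, -0.6]
opening: 0.0427
```

Run:
```python
from h import *
np.set_printoptions(precision=4,suppress=True)
e=cam('side'); save({'img':cv2.resize(e['img'][180:270,210:330],None,fx=6,fy=6,interpolation=cv2.INTER_CUBIC)},'s21.png')
t=cam('top')
for n,d,z in(('side',e,.095),('top',t,.095)):
  r=pinpoint(n,'brown_egg_center'); print(n,[(x['score'],atz(d,x['point'],z)) for x in r[:1]])
r=regions_of('side','dish_center')
if r: print(r[0]['score'],'dish fit',fitbox([(e,r[0]['pixels'].astype(np.float32))],[513,130,6],.136,.06,.008,.024))
w=cam('wrist'); save(w,'w21.png'); o=ctrl.get_obs(); print(o['t'],o['tool_pos'],o['contact_force'],o['opening'])
```

```text
side [(0.53, array([0.5177, 0.1356, 0.095 ]))]
top [(0.56, array([0.5073, 0.1234, 0.095 ]))]
0.79 dish fit (array([515.1765, 128.5231,   7.8246]), np.float64(0.05926724150776863))
21.6167 [0.4262 0.1483 0.0881] [ 0.7022 -0.2066 -1.5014] 0.04317385000045244
```

View pics/s21.png

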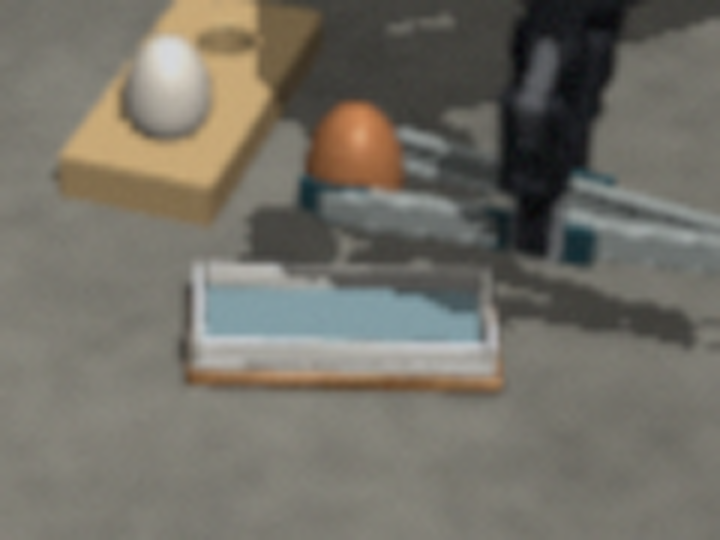

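View pics/w21.png

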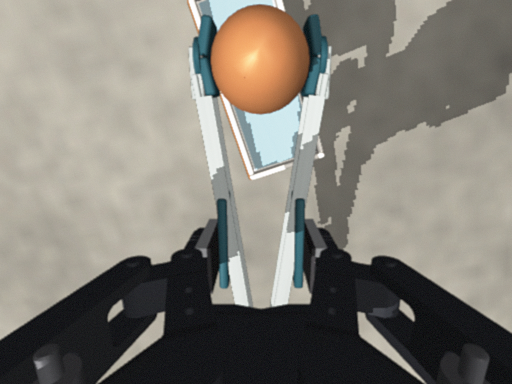

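The egg is steady in the heads at (260,59) in the wrist view, above the middle of the dish, which still sits square on its liner. Handing in.

```bash
python3 -c "
from station import finish_job
print(finish_job())"
```

```text
the job is handed in; nothing more can be done
None
```

The dish is on its liner and the brown egg hangs in the closed tongs over the middle of the dish. I handed the job in at about 21.7 s of the 58 s; it returned no verdict, so whether it passed is unconfirmed.

**What I did:** I set the dish on the liner and let go. Then I picked up the tongs by their thumb pads, closed them on the brown egg (35 N grip) and lifted it straight out of the board. I carried it over the white egg to the dish and stopped there.

**Last checks:**
- **Dish on liner:** The side and top pictures show it flat with liner showing around it. One side-camera fit put the dish at (0.515, 0.129), 7.8°, against the liner at about (0.512, 0.130), 6.2°. That is roughly 3 mm and 1.6° off, inside the limits.
- **Egg position:** Worked out from the arm pose, the egg is at about (0.5125, 0.130). That is within a few millimetres of the dish's middle, with its widest level about 8 cm above the dish's mid height.
- **Grip:** The opening held at 43 mm and the egg stayed put between both heads. I could not measure the force on the egg directly.
- **Other things:** The white egg is still in its hole. The canister, jar and butter dish were never touched, but I did not measure their positions again.

**Disagreements:**
- The last network readings of the egg were less sharp than the arm pose: (0.518, 0.136) from the side and (0.507, 0.123) from the top. Both are within about 10 mm of the middle, well inside the 35 mm allowed.
- My first two move calls were refused because keys were missing; nothing moved.

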